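# Pile a food parcel's tins on the squaring board

## Task

Build the parcel's pile of tins on the white squaring board. First set the rectangular meat tin flat on the board and slide it fully home in the corner, its long side against the long stop and its end against the short stop; then pile the three small round tins that stand loose on the bench upright and centred on top of it, one after another, from the widest to the narrowest (flat wide tin, middle tin, smallest tin). Leave the other goods on the bench where they are.

Things in the scene. Friction and masses are not known exactly. Their poses are not given: they have to be found in the camera images.
- board: Fixed white plate, 8 mm thick, reaching from x -65 to +46, y -95 to +64 mm, with two dark steel stops, 12 mm thick, 16 mm above the plate: a long one along its +x edge (inner face x = +32 mm) and a short one along its +y edge (inner face y = +50 mm). Origin on the underside, right below the middle of the meat tin's home place. z up. Lies left or right, turned up to 0.4 rad.
- meat_tin: Rectangular meat tin, steel with a paper label, loose: 64 mm wide along its x, 100 mm long along its y, 50 mm high, about 0.26 kg. Origin at the centre of its underside, z up. Lies flat, its long side roughly across the robot's forward direction (up to 0.45 rad off).
- fish_tin: Widest and flattest of the three round tins of the pile, steel with paper label, loose: diameter 68 mm, 36 mm high, about 0.15 kg, standing upright. Origin at the centre of its underside, z up along its axis.
- corn_tin: Middle round tin, same look, loose: diameter 56 mm, 60 mm high, about 0.19 kg, standing upright. Origin at the centre of its underside, z up along its axis.
- paste_tin: Narrowest round tin, same look, loose: diameter 44 mm, 40 mm high, about 0.09 kg, standing upright. Origin at the centre of its underside, z up along its axis.
- scale: Bystander: parcel scale fixed on the bench on the side where the board is not, grey and black with a steel pan, about 165 x 140 mm, 26 mm high. Origin at the underside, near its middle (it reaches from x -88 to +75, y -70 to +70 mm). Not used.
- jar: Bystander, loose: small screw-cap jar, diameter 58 mm, 70 mm high, standing among the tins. Origin at the centre of its underside.
- carton: Bystander, loose: plain cardboard carton 50 x 50 mm, 56 mm high, among the tins. Origin at the centre of its underside.
- tape: Bystander, loose: roll of grey packing tape lying flat, outer diameter 80 mm, 24 mm high, among the tins. Origin at the centre of its underside.
- soup_tin: Bystander, loose: tall soup tin, diameter 74 mm, 110 mm high, standing off to the robot's left. Not part of the pile. Origin at the centre of its underside.
Not all that is in view belongs to the job. What is shaped like the paste_tin but blue or red is not meant.

How it is judged:
By the outcome, as a careful person would: the job done as asked, in the order asked, and still so for the second after the job is handed in, with the robot touching nothing.
It also fails if it takes over 120 s, if anything falls off the work surface, if the arm or the gripper's body presses on something with over 40 N, if the wrist force passes 120 N, or if a joint passes its speed limit or range.

## Robot

A 7-joint arm with a two-finger parallel gripper is mounted at the origin on the work surface. World frame = base frame: x ahead of the robot, y to its left, z up, the work surface at z = 0. Lengths are in mm, angles in rad, forces in N, time in s.
With the tool pointing down it reaches from about 400 to 850 mm from the base axis. Payload 10.4 kg.
Tool frame: the origin (TCP) lies on the centre line of the jaws, within the pads' length; the fingertips stand 11 mm ahead of it and the grasp point (between the pads) lies 8 mm behind it (manip.nose_length is the distance from the TCP to the fingertips, in mm); z points along the fingers, y is the line along which they close (so a half turn about z gives the same grasp; the last joint's range is limited). The gripper opens to 87 mm and grips with 3 to 60 N. Pads are 19 mm wide; open, the fingers measure 117 mm over their backs; the gripper's body (75 mm by 190 mm) begins 51 mm behind the grasp point.
Start: joints at [1.181, 0.332, -0.065, 1.46, 0.022, 1.35, -0.088], TCP at [224.166, -583.438, 233.576] pointing down, gripper open.
Joint ranges: [-2.6, 2.6], [-0.5, 2.12], [-1.47, 1.34], [0.16, 2.42], [-1.27, 4.41], [0.06, 2.06], [-2.6, 2.6]. Speed limits (rad/s): [2.22, 2.22, 2.79, 2.79, 3.14, 3.14, 3.14].

## Interface

Orientations are given as a 3x3 rotation matrix whose columns are the frame's x, y, z axes.
In Python, from cell import readout, imaging, sign_off, manip gives the robot as it stands.
- The arm moves only by the tool drive_tool, never from a script. Its argument "commands" is a list of rows, each a list of 7 numbers: the shift along the tool's x, y, z in m, then the turn, a rotation vector about the tool's x, y, z in degrees, then the opening, from -1 (shut) to 1 (fully open). In form: [[x, y, z, wx, wy, wz, gripper], ...]. A call has 1 to 8 rows; each row is the pose to reach, as a shift and turn from the pose commanded when the call began, along the tool's axes at that moment; what a row does not reach only later rows make up. A row lasts 1/12 s, in which the tool goes at most 41.7 mm and 7.16 degrees, less where a joint would pass 70% of its speed; a pose out of reach is approached as far as the arm can. A call with a gripper value outside its range is refused whole. The fingers move at their own pace and stop on an object; "grip_force" is the grip in N (left out, the last holds). Time passes only in rows, so rows that repeat a pose let the fingers close. It gives the time, the measured TCP pose, the force, the opening and the grip force at its end, in the units of the state.
- readout.get_obs(): the state, without advancing time (a new reading comes with each control period).
- imaging.capture(name): name is "side" or "top" or "wrist"; returns the picture (420x560x3 uint8, red, green, blue); there is no depth.
- imaging.camera_info(name): a dict with "fx", "fy", "cx", "cy" (pixels), "R" (3x3) and "t" (3): a world point X has camera coordinates R X + t. Camera axes: x right, y down, z forward; pixel columns grow to the right and rows downward; lengths in mm; the calibration is good to about 2 mm. A picture is of the moment at which its call begins: read the wrist's pose just before it. camera_info takes no time and is no camera call; for the wrist camera it gives the pose at the moment of the call.
- sign_off(): hands the job in; it is judged then, once.
The state is a dict: "t": time; "joints": joint angles; "joint_velocities": joint speeds; "tau": joint torques, N m; "tool_pos": TCP position; "tool_rot": TCP orientation; "wrist_force": force on the tool from outside, world axes, zero at the start; "moment": the same for the moment, N m; "opening": finger opening in mm; "gripper_force": force on a finger pad.
Only numpy, scipy, OpenCV 4.12 (cv2) and the standard library are available. Lean on these libraries where they do the work, as an engineer would, in place of code of your own. Each camera call takes 0.05 s, during which the arm holds its last target. There are 200 camera calls.

## Working session

There is one attempt and no reset: what is moved stays moved. The work goes in short steps, Python scripts to look and compute and a tool call to move; the robot and the scene stay as the last step left them, time stands still between calls to the robot, and variables do not carry over. Pictures are saved under pics/ and viewed, at most 14 in all, crops included, and the job is handed in when it is done.

Besides the shell and the picture viewer there is one more tool, called as a command line: name --pt "numbers of a row" for each row, then --argument value for the rest. drive_tool: Moves the arm, as the interface text tells. Its arguments: {"type":"object","properties":{"commands":{"type":"array"},"grip_force":{"type":"number"}},"required":["commands"]}

```bash
ls; mkdir -p pics; python3 - <<'E'
from cell import readout, imaging, manip
import cv2,numpy as np
o=readout.get_obs()
print({k:np.round(v,3).tolist() for k,v in o.items()})
print([a for a in dir(manip) if a[0]!='_'])
for n in("top","side","wrist"):
    im=imaging.capture(n);cv2.imwrite(f"pics/{n}0.png",im[:,:,::-1])
    c=imaging.camera_info(n);print(n,{k:np.round(v,3).tolist() for k,v in c.items()})
E
```

```text
pics
{'t': 0.0, 'joints': [1.181, 0.333, -0.065, 1.461, 0.022, 1.35, -0.088], 'joint_velocities': [-0.0, 0.001, 0.001, -0.002, 0.002, 0.001, -0.0], 'tau': [-0.001, -62.327, 0.025, -38.99, -0.061, 0.04, 0.0], 'tool_pos': [224.015, -583.08, 232.74], 'tool_rot': [[0.933, 0.359, -0.001], [0.359, -0.933, 0.001], [-0.0, -0.001, -1.0]], 'wrist_force': [0.271, 0.163, 0.176], 'moment': [-0.002, -0.027, 0.026], 'gripper_force': 0.0, 'opening': 86.862}
['Unreachable', 'nose_length']
top {'fx': 446.527, 'fy': 446.527, 'cx': 279.826, 'cy': 207.401, 'R': [[0.005, -1.0, 0.008], [-0.983, -0.006, -0.183], [0.183, -0.007, -0.983]], 't': [81.12, 581.923, 1063.424]}
side {'fx': 467.716, 'fy': 467.716, 'cx': 275.774, 'cy': 209.881, 'R': [[-0.996, -0.086, 0.009], [-0.067, 0.702, -0.709], [0.055, -0.707, -0.705]], 't': [599.985, 18.699, 1077.624]}
wrist {'fx': 320.754, 'fy': 320.754, 'cx': 278.546, 'cy': 213.229, 'R': [[0.36, -0.933, -0.001], [-0.9, -0.347, 0.262], [-0.245, -0.094, -0.965]], 't': [-625.78, -33.368, 390.557]}
```

View pics/top0.png

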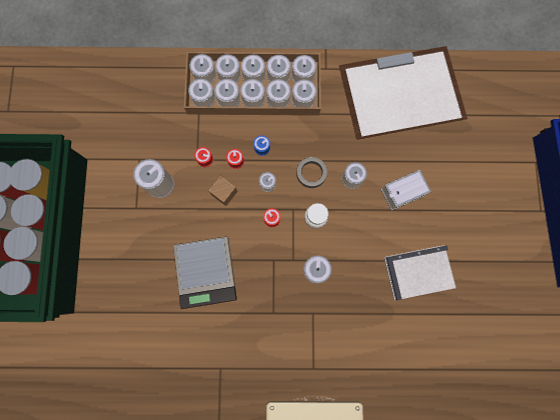

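View pics/side0.png

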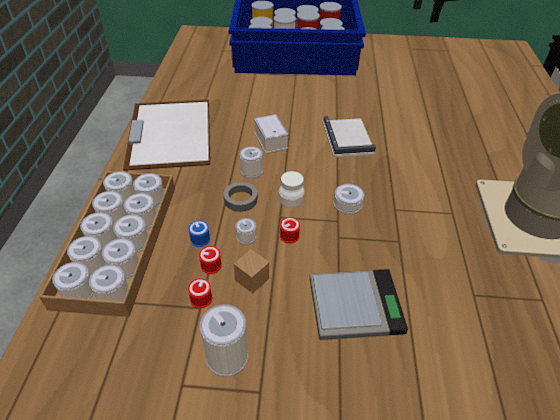

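Top view: board (white plate, dark stops up/left) at about (421,273). Meat tin at (406,189), fish tin at (317,268), corn tin at (355,174), jar at (317,215). The silver paste-size tin is at (267,181), with red ones at (203,156), (234,157), (271,217) and a blue one at (262,145).

```bash
cat > h.py <<'E'
import numpy as np,cv2
from cell import readout, imaging, manip
def ray(c,uv,z):
    R=np.array(c["R"]);t=np.array(c["t"]);o=-R.T@t
    d=R.T@np.array([(uv[0]-c["cx"])/c["fx"],(uv[1]-c["cy"])/c["fy"],1]);s=(z-o[2])/d[2]
    return o+s*d
def proj(c,X):
    p=np.array(c["R"])@np.array(X,float)+np.array(c["t"]);return np.array([c["fx"]*p[0]/p[2]+c["cx"],c["fy"]*p[1]/p[2]+c["cy"]])
def lowsat(im,s=60,v=80):
    h=cv2.cvtColor(im,cv2.COLOR_RGB2HSV);m=((h[...,1]<s)&(h[...,2]>v)).astype(np.uint8)*255
    return cv2.morphologyEx(m,cv2.MORPH_CLOSE,np.ones((3,3),np.uint8))
def blobs(m,amin=60):
    n,l,st,ce=cv2.connectedComponentsWithStats(m)
    return [(st[i].tolist(),ce[i],l==i) for i in range(1,n) if st[i][4]>amin]
E
python3 - <<'E'
from h import *
for n in("top","side"):
    im=cv2.imread(f"pics/{n}0.png")[:,:,::-1].copy();c=imaging.camera_info(n)
    m=lowsat(im)
    print(n)
    for st,ce,l in blobs(m):
        if st[4]<5000: print(st,np.round(ce,1),np.round(ray(c,ce,20)[:2],1), np.round([x for x in cv2.minAreaRect(np.argwhere(l)[:,::-1].astype(np.float32))[1:]],1) if 0 else np.round(cv2.minAreaRect(np.argwhere(l)[:,::-1].astype(np.float32))[1],1))
im=cv2.imread("pics/top0.png")[125:315,195:465]
cv2.imwrite("pics/topcrop.png",cv2.resize(im,None,fx=2.9,fy=2.9,interpolation=cv2.INTER_CUBIC))
E
```

```text
top
[253, 135, 18, 15, 118] [261.9 141.6] [764.6 132.7] [14. 17.]
[196, 149, 13, 13, 62] [202.9 154.9] [726.7 287.3] [12. 12.]
[297, 157, 30, 29, 358] [311.7 171.3] [684.3   1.4] [28. 29.]
[0, 159, 42, 33, 1095] [ 19.9 174.9] [669.3 760.5] [31.1 41.9]
[133, 159, 41, 39, 1117] [153.1 178. ] [663.4 414.5] [43.1 30.4]
[342, 162, 25, 27, 498] [353.7 175. ] [ 675.  -108.7] [22.  26.8]
[381, 170, 50, 40, 1137] [405.5 189.6] [ 636.9 -242.4] [26.2 44.4]
[259, 172, 17, 20, 278] [267.  181.4] [656.3 118. ] [19. 16.]
[0, 194, 44, 101, 3267] [ 19.5 240.4] [498.5 742.6] [100.  43.]
[305, 203, 24, 25, 470] [316.3 215.3] [567.7  -9.6] [24. 23.]
[265, 210, 14, 14, 76] [271.  215.5] [566.3 106.7] [13. 13.]
[173, 237, 62, 58, 2824] [203.3 265.3] [438.4 275.7] [50.5 57. ]
[384, 245, 72, 55, 2437] [421.8 272.9] [ 422.3 -273.6] [45.  64.2]
[303, 256, 29, 27, 621] [317.1 268.9] [430.9 -10.2] [26. 28.]
[267, 399, 95, 21, 1706] [314.  410.5] [97.1  0.4] [20. 94.]
side
[252, 0, 22, 10, 178] [262.    4.6] [  755.2 -1122.7] [21.  9.]
[249, 2, 93, 26, 1146] [292.6  15.5] [  624.9 -1028.3] [20.4 94. ]
[320, 18, 
[... 301 characters left out ...]
3.5] [52. 40.]
[279, 171, 26, 37, 782] [291.2 189.1] [567.5 -22.8] [36. 25.]
[477, 180, 83, 83, 3370] [516.9 225.1] [63.5 47.4] [82. 82.]
[224, 182, 33, 24, 338] [239.9 193.3] [686.6   3.5] [23. 32.]
[333, 184, 32, 30, 756] [348.4 198.2] [433.  -4.] [29.6 29.8]
[235, 218, 21, 27, 470] [245.4 230.7] [658.1 120.5] [26. 20.]
[282, 218, 16, 13, 93] [288.8 224.3] [565.7  92.5] [12. 15.]
[188, 220, 21, 14, 120] [197.5 226.2] [764.  117.2] [20. 13.]
[201, 244, 17, 17, 117] [208. 253.] [726.9 190.1] [16.  15.1]
[310, 271, 80, 66, 4191] [347.8 303.4] [440.9 287.6] [63.6 74.6]
[190, 280, 19, 15, 118] [199.2 286.7] [728.  275.5] [14. 18.]
[200, 304, 48, 73, 2797] [224.4 339.3] [660.8 383.3] [72.2 45.6]
```

View pics/topcrop.png

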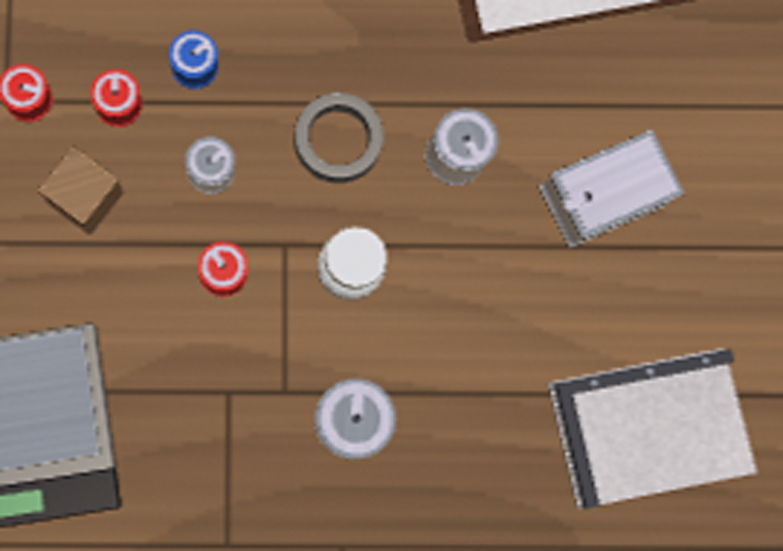

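```bash
python3 - <<'E'
from h import *
ims={n:(cv2.imread(f"pics/{n}0.png")[:,:,::-1].copy(),imaging.camera_info(n)) for n in("top","side")}
H={"fish":(18,(317,268),(348,198)),"corn":(30,(354,175),(251,162)),"paste":(20,(267,181),(245,231)),"jar":(35,(316,215),(291,189))}
for k,(z,*p) in H.items():
    for n,q in zip(("top","side"),p):
        im,c=ims[n];m=lowsat(im)
        for st,ce,l in blobs(m):
            if np.hypot(*(ce-q))<6: 
                bb=[st[0]+st[2]/2-.5,st[1]+st[3]/2-.5]
                print(k,n,np.round(ray(c,ce,z)[:2],1),np.round(ray(c,bb,z)[:2],1))
im,c=ims["top"]
# meat tin outline; board plate
for k,q,z in(("meat",(405,189),25),("board",(422,273),8)):
    for st,ce,l in blobs(lowsat(im)):
        if np.hypot(*(ce-q))<4:
            P=np.array([ray(c,p,z)[:2] for p in np.argwhere(l)[:,::-1]],np.float32)
            print(k,cv2.minAreaRect(P), ray(c,ce,z))
h=cv2.cvtColor(im,cv2.COLOR_RGB2HSV);m=((h[...,1]<40)&(h[...,2]>150)).astype(np.uint8)
for k,q,z in(("plate",(425,275),8),("meattop",(405,189),50)):
    for st,ce,l in blobs(m):
        if np.hypot(*(ce-q))<12:
            P=np.array([ray(c,p,z)[:2] for p in np.argwhere(l)[:,::-1]],np.float32)
            print(k,st,cv2.minAreaRect(P))
w=imaging.camera_info("wrist");o=readout.get_obs();R=np.array(w["R"])
print("cam in tool",o["tool_rot"].T@(-R.T@w["t"]-o["tool_pos"]), R@o["tool_rot"])
E
```

```text
fish top [431.  -10.4] [430.8 -10.2]
fish side [432.7  -6.1] [432.4  -5.2]
corn top [ 672.4 -106.9] [ 672.4 -107.5]
paste top [656.3 118. ] [656. 118.]
paste side [658.1 120.5] [658.9 121.5]
jar top [565.1  -8.2] [565.8  -8.8]
jar side [567.   -6.3] [566.4  -6.7]
meat ((636.037841796875, -240.7864227294922), (67.96626281738281, 116.86456298828125), 23.971609115600586) [ 635.79627605 -240.93210875   25.        ]
board ((425.27423095703125, -271.8243713378906), (111.7243423461914, 161.95155334472656), 11.456839561462402) [ 422.78925828 -277.50322443    8.        ]
plate [393, 251, 63, 48, 2124] ((420.1639404296875, -282.5160827636719), (96.18083953857422, 141.6477813720703), 11.378952980041504)
meattop [386, 170, 44, 37, 888] ((634.1571044921875, -238.0164031982422), (62.25693130493164, 98.2280502319336), 24.193758010864258)
cam in tool [  70.92713712    1.12886873 -152.19319392] [[ 1.01826571e-03  9.99999435e-01 -3.03906929e-04]
 [-9.64951068e-01  9.02823307e-04 -2.62428317e-01]
 [-2.62427894e-01  5.60477071e-04  9.64951442e-01]]
```

drive_tool --pt "0.03 -0.01 -0.03 0 0 -5 1" --pt "0.06 -0.02 -0.06 0 0 -12 1" --pt "0.1 -0.034 -0.07 0 0 -19 1" --pt "0.137 -0.047 -0.07 0 0 -26 1" --pt "0.174 -0.06 -0.07 0 0 -33 1" --pt "0.211 -0.073 -0.07 0 0 -40 1" --pt "0.248 -0.086 -0.07 0 0 -47 1" --pt "0.253 -0.087 -0.07 0 0 -47 1"

```text
t: 0.82
tool_pos: [435.2, -404.7, 303.6]
tool_rot: [[0.358, 0.934, 0.003], [0.934, -0.358, 0.003], [0.003, 0.001, -1.0]]
wrist_force: [0.9, 0.9, 0.2]
opening: 87.2
gripper_force: 0.0
```

```bash
cat >> h.py <<'E'
def goto(x,y,z,yawy):
    """shift (tool axes, mm) and turn (deg) to bring TCP to x,y,z with tool y axis at world angle yawy deg"""
    o=readout.get_obs();R=np.array(o["tool_rot"])
    a=np.deg2rad(yawy);Y=np.array([np.cos(a),np.sin(a),0]);Z=np.array([0,0,-1.]);T=np.c_[np.cross(Y,Z),Y,Z]
    print("t",round(o["t"],2),"at",np.round(o["tool_pos"],1),"yaw",round(np.degrees(np.arctan2(R[1,1],R[0,1])),2),"open",round(o["opening"],1),"F",np.round(o["wrist_force"],1),"gf",round(o["gripper_force"],1))
    print("shift",np.round(R.T@(np.array([x,y,z])-o["tool_pos"]),1),"turn",np.round(np.degrees(cv2.Rodrigues(R.T@T)[0].ravel()),2),"j",np.round(o["joints"],2))
E
python3 -c "
from h import *
goto(634.5,-238.5,300,24)"
```

```text
t 0.82 at [ 435.2 -404.7  303.6] yaw -20.98 open 87.2 F [0.9 0.9 0.2] gf 0.0
shift [226.5 126.6   4.5] turn [  0.15  -0.16 -44.98] j [ 0.93  0.26 -0.32  1.42  0.08  1.48  0.25]
```

drive_tool --pt "0.032 0.018 0 0 0 -6 1" --pt "0.064 0.036 0 0 0 -13 1" --pt "0.097 0.054 0 0 0 -20 1" --pt "0.13 0.072 0 0 0 -27 1" --pt "0.163 0.09 0 0 0 -34 1" --pt "0.195 0.108 0 0 0 -40 1" --pt "0.222 0.125 0.003 0 0 -45 1" --pt "0.222 0.125 0.003 0 0 -45 1"

```text
t: 1.48
tool_pos: [631.9, -245.6, 298.5]
tool_rot: [[-0.403, 0.915, -0.0], [0.915, 0.403, 0.005], [0.005, 0.001, -1.0]]
wrist_force: [0.3, 0.5, -0.7]
opening: 87.2
gripper_force: 0.0
```

```bash
python3 -c "
from h import *
goto(634.5,-238.5,300,24)
im=imaging.capture('wrist');cv2.imwrite('pics/w1.png',im[:,:,::-1])
import pickle;pickle.dump(imaging.camera_info('wrist'),open('w1.pkl','wb'))
goto(634.5,-238.5,300,24)"
```

```text
t 1.48 at [ 631.9 -245.6  298.5] yaw 23.78 open 87.2 F [ 0.3  0.5 -0.7] gf 0.0
shift [ 5.4  5.2 -1.5] turn [ 0.09 -0.26 -0.22] j [ 0.64  0.48 -0.51  1.17  0.22  1.55  0.59]
t 1.53 at [ 630.1 -248.6  298.9] yaw 23.38 open 87.0 F [-0.7 -0.6  0.1] gf 0.0
shift [ 7.5  8.1 -1.1] turn [ 0.01 -0.19 -0.62] j [ 0.64  0.48 -0.51  1.17  0.22  1.55  0.58]
```

View pics/w1.png

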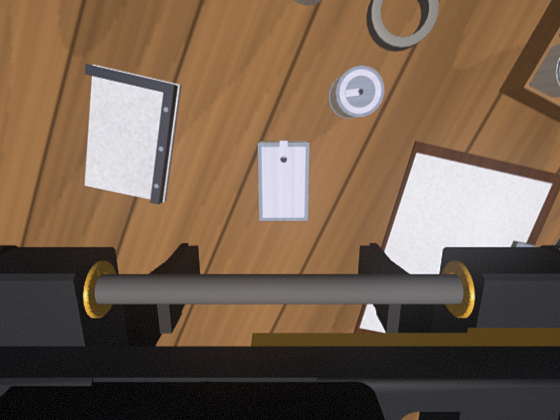

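Wrist view: meat tin top at (284,180), nearly square with the image. Board at (130,135) with its long stop on the right and short stop at the top. Corn tin at (357,92). The arm was still settling, so I'll recapture and measure.

```bash
cat > m.py <<'E'
from h import *
def fitrect(mask,c,z,q):
    for st,ce,l in blobs(mask,200):
        if l[q[1],q[0]]:
            cn=max(cv2.findContours(l.astype(np.uint8),0,1)[0],key=len)
            P=np.array([ray(c,p,z)[:2] for p in cn[:,0]],np.float32)
            return st,cv2.minAreaRect(P)
E
python3 - <<'E'
from m import *
c=imaging.camera_info('wrist');im=imaging.capture('wrist');c2=imaging.camera_info('wrist')
print(np.abs(np.array(c['t'])-c2['t']).max())
cv2.imwrite('pics/w2.png',im[:,:,::-1])
print("meat",proj(c,(632,-240,50)))
m=lowsat(im,60,90)
q=np.round(proj(c,(634,-238,50))).astype(int);print(q,fitrect(m,c,50,q))
# board plate : bright
h=cv2.cvtColor(im,cv2.COLOR_RGB2HSV);mp=((h[...,1]<45)&(h[...,2]>140)).astype(np.uint8)*255
mp=cv2.morphologyEx(mp,cv2.MORPH_CLOSE,np.ones((3,3),np.uint8))
q=np.round(proj(c,(422,-280,8))).astype(int);print("plate",q,fitrect(mp,c,8,q), "expected visible 97 x 145")
# corn
for st,ce,l in blobs(m,200):
    if 300<ce[0]<420 and 50<ce[1]<140: print("corn",st,ce,ray(c,ce,30))
E
```

```text
0.20151640133906312
meat [283.28297807 178.90421512]
[285 178] ([260, 138, 52, 82, 4067], ((635.2356567382812, -239.85496520996094), (63.93252182006836, 102.70670318603516), 23.987022399902344))
plate [128 140] ([87, 76, 83, 123, 7708], ((421.4691162109375, -281.49981689453125), (101.08641815185547, 146.2772674560547), 11.35889720916748)) expected visible 97 x 145
corn [330, 62, 57, 54, 2331] [358.7001287   89.85027885] [ 674.44513949 -104.58276508   30.        ]
```

```bash
python3 -c "
from h import *
goto(635.2,-240.2,35,24)"
```

```text
t 1.58 at [ 628.7 -251.2  299.5] yaw 23.11 open 87.3 F [-0.3 -1.1  0.4] gf 0.0
shift [  7.1  10.4 264.5] turn [-0.04 -0.09 -0.89] j [ 0.64  0.48 -0.5   1.17  0.22  1.55  0.58]
```

drive_tool --pt "0.0085 0.0115 0.03 0 0 -1 1" --pt "0.0085 0.0115 0.065 0 0 -1 1" --pt "0.0085 0.0115 0.1 0 0 -1 1" --pt "0.0085 0.0115 0.135 0 0 -1 1" --pt "0.0085 0.0115 0.17 0 0 -1 1" --pt "0.0085 0.0115 0.2 0 0 -1 1" --pt "0.0085 0.0115 0.22 0 0 -1 1" --pt "0.0085 0.0115 0.22 0 0 -1 1"

```text
t: 2.25
tool_pos: [631.6, -241.5, 75.5]
tool_rot: [[-0.404, 0.915, -0.008], [0.915, 0.404, 0.001], [0.004, -0.006, -1.0]]
wrist_force: [-0.6, 0.5, -1.1]
opening: 87.4
gripper_force: 0.0
```

drive_tool --pt "0 0 0.02 0 0 0 1" --pt "0 0 0.035 0 0 0 1" --pt "0 0 0.045 0 0 0 1" --pt "0 0 0.045 0 0 0 1" --pt "0 0 0.045 0 0 0 1" --pt "0 0 0.045 0 0 0 1"

```text
t: 2.75
tool_pos: [636.0, -240.4, 36.8]
tool_rot: [[-0.407, 0.914, 0.001], [0.914, 0.407, -0.001], [-0.001, 0.001, -1.0]]
wrist_force: [0.4, -0.5, 0.7]
opening: 87.3
gripper_force: 0.0
```

```bash
python3 -c "
from h import *
goto(635.2,-240.2,35,24)"
```

```text
t 2.75 at [ 636.  -240.4   36.8] yaw 24.0 open 87.3 F [ 0.4 -0.5  0.7] gf 0.0
shift [ 0.5 -0.7  1.8] turn [ 0.06  0.06 -0.  ] j [ 0.62  0.66 -0.47  1.48  0.32  1.08  0.51]
```

drive_tool --pt "0 0 0 0 0 0 -1" --pt "0 0 0 0 0 0 -1" --pt "0 0 0 0 0 0 -1" --pt "0 0 0 0 0 0 -1" --pt "0 0 0 0 0 0 -1" --pt "0 0 0 0 0 0 -1" --pt "0 0 0 0 0 0 -1" --pt "0 0 0 0 0 0 -1" --grip_force 30

```text
t: 3.42
tool_pos: [635.7, -240.1, 35.9]
tool_rot: [[-0.407, 0.913, 0.001], [0.913, 0.407, -0.0], [-0.0, 0.001, -1.0]]
wrist_force: [0.2, 0.9, 2.6]
opening: 64.1
gripper_force: 30.0
```

drive_tool --pt "0 0 -0.02 0 0 0 -1" --pt "0 0 -0.04 0 0 0 -1" --pt "0 0 -0.06 0 0 0 -1" --pt "0 0 -0.07 0 0 0 -1" --pt "0 0 -0.07 0 0 0 -1" --pt "0 0 -0.07 0 0 0 -1"

```text
t: 3.92
tool_pos: [635.1, -240.2, 105.0]
tool_rot: [[-0.407, 0.913, -0.0], [0.913, 0.407, -0.0], [-0.0, -0.0, -1.0]]
wrist_force: [0.4, 0.8, -3.6]
opening: 63.7
gripper_force: 30.0
```

```bash
python3 -c "
from h import *
goto(422,-265,106,11.37)
im=imaging.capture('side');cv2.imwrite('pics/s1.png',cv2.resize(im[60:240,180:420],None,fx=2.5,fy=2.5)[:,:,::-1])"
```

```text
t 3.92 at [ 635.1 -240.2  105. ] yaw 24.01 open 63.7 F [ 0.4  0.8 -3.6] gf 30.0
shift [  64.1 -204.8   -0.9] turn [-2.000e-02  1.000e-02  1.264e+01] j [ 0.64  0.59 -0.49  1.43  0.28  1.2   0.53]
```

View pics/s1.png

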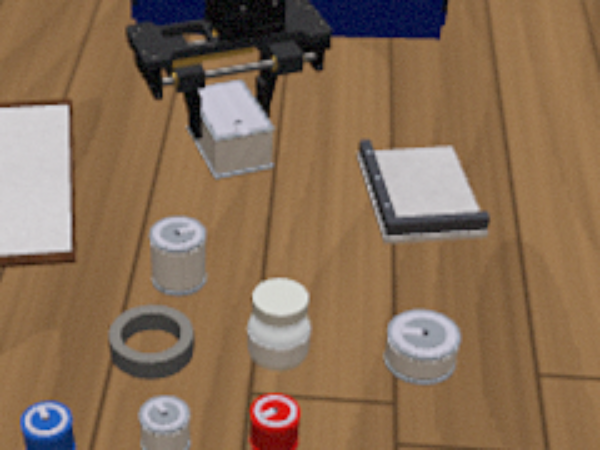

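drive_tool --pt "0.008 -0.025 0 0 0 2 -1" --pt "0.017 -0.055 0 0 0 5 -1" --pt "0.026 -0.088 0 0 0 8 -1" --pt "0.036 -0.122 0 0 0 11 -1" --pt "0.046 -0.155 0 0 0 12.6 -1" --pt "0.055 -0.185 0 0 0 12.6 -1" --pt "0.06 -0.2027 0 0 0 12.6 -1" --pt "0.06 -0.2027 0 0 0 12.6 -1"

```text
t: 4.63
tool_pos: [420.7, -268.9, 103.9]
tool_rot: [[-0.194, 0.981, -0.005], [0.981, 0.194, 0.0], [0.001, -0.005, -1.0]]
wrist_force: [-0.3, -0.6, -2.8]
opening: 63.7
gripper_force: 30.0
```

drive_tool --pt "0 0 0 0 0 0 -1" --pt "0 0 0.015 0 0 0 -1" --pt "0 0 0.03 0 0 0 -1" --pt "0 0 0.045 0 0 0 -1" --pt "0 0 0.052 0 0 0 -1" --pt "0 0 0.052 0 0 0 -1" --pt "0 0 0.052 0 0 0 -1" --pt "0 0 0.052 0 0 0 -1"

```text
t: 5.3
tool_pos: [426.6, -267.8, 54.1]
tool_rot: [[-0.198, 0.98, 0.001], [0.98, 0.198, -0.0], [-0.0, 0.001, -1.0]]
wrist_force: [0.2, 0.4, -2.7]
opening: 63.7
gripper_force: 30.0
```

```bash
python3 -c "
from h import *
goto(425.5,-267.7,44,11.37)
im=imaging.capture('side');cv2.imwrite('pics/s2.png',cv2.resize(im[70:190,260:440],None,fx=4,fy=4)[:,:,::-1])"
```

```text
t 5.3 at [ 426.6 -267.8   54.1] yaw 11.44 open 63.7 F [ 0.2  0.4 -2.7] gf 30.0
shift [ 0.3 -1.1 10.1] turn [0.05 0.02 0.07] j [ 0.88  0.29 -0.46  1.95  0.16  0.94  0.54]
```

View pics/s2.png

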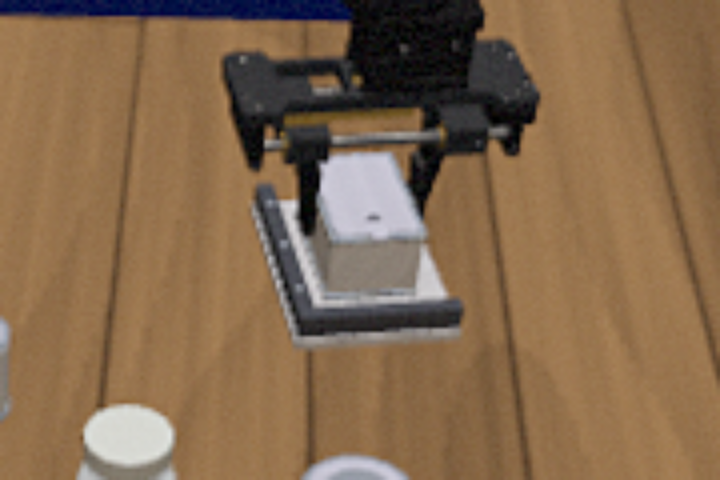

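drive_tool --pt "0 0 0.004 0 0 0 -1" --pt "0 0 0.008 0 0 0 -1" --pt "0 0 0.01 0 0 0 -1" --pt "0 0 0.0105 0 0 0 -1" --pt "0 0 0.0105 0 0 0 -1"

```text
t: 5.77
tool_pos: [425.8, -267.9, 43.8]
tool_rot: [[-0.198, 0.98, -0.0], [0.98, 0.198, -0.0], [-0.0, -0.0, -1.0]]
wrist_force: [-4.5, 2.2, 9.7]
opening: 63.7
gripper_force: 30.0
```

drive_tool --pt "0 0.002 -0.0005 0 0 0 -1" --pt "0 0.004 -0.0005 0 0 0 -1" --pt "0 0.005 -0.0005 0 0 0 -1" --pt "0 0.006 -0.0005 0 0 0 -1" --pt "0 0.006 -0.0005 0 0 0 -1"

```text
t: 6.18
tool_pos: [431.2, -267.2, 43.8]
tool_rot: [[-0.197, 0.98, -0.001], [0.98, 0.197, -0.001], [-0.0, -0.001, -1.0]]
wrist_force: [-5.1, -0.2, 7.1]
opening: 63.4
gripper_force: 30.0
```

drive_tool --pt "0.002 0 0 0 0 0 -1" --pt "0.004 0 0 0 0 0 -1" --pt "0.006 0 0 0 0 0 -1" --pt "0.007 0 0 0 0 0 -1" --pt "0.007 0 0 0 0 0 -1"

```text
t: 6.6
tool_pos: [430.8, -259.5, 43.8]
tool_rot: [[-0.198, 0.98, 0.001], [0.98, 0.198, -0.0], [-0.0, 0.001, -1.0]]
wrist_force: [1.5, -1.6, 1.6]
opening: 64.2
gripper_force: 30.0
```

drive_tool --pt "0 0.001 0 0 0 0 -1" --pt "0 0.002 0 0 0 0 -1" --pt "0 0.002 0 0 0 0 -1"

```text
t: 6.85
tool_pos: [431.0, -259.5, 43.8]
tool_rot: [[-0.198, 0.98, -0.003], [0.98, 0.198, 0.0], [0.001, -0.003, -1.0]]
wrist_force: [-8.4, -0.2, 13.2]
opening: 63.8
gripper_force: 30.0
```

drive_tool --pt "0 0.001 0 0 0 0 -1" --pt "0 0.002 0 0 0 0 -1" --pt "0 0.002 0 0 0 0 -1"

```text
t: 7.1
tool_pos: [432.0, -259.4, 43.8]
tool_rot: [[-0.197, 0.98, -0.005], [0.98, 0.197, -0.0], [0.001, -0.005, -1.0]]
wrist_force: [-13.7, 0.8, 17.2]
opening: 63.9
gripper_force: 30.0
```

drive_tool --pt "0.001 0 0 0 0 0 -1" --pt "0.002 0 0 0 0 0 -1" --pt "0.002 0 0 0 0 0 -1"

```text
t: 7.35
tool_pos: [433.4, -257.6, 43.8]
tool_rot: [[-0.197, 0.98, -0.001], [0.98, 0.197, -0.001], [-0.001, -0.001, -1.0]]
wrist_force: [-4.1, -2.7, 6.1]
opening: 63.6
gripper_force: 30.0
```

drive_tool --pt "0.001 0 0 0 0 0 -1" --pt "0.002 0 0 0 0 0 -1" --pt "0.002 0 0 0 0 0 -1"

```text
t: 7.6
tool_pos: [433.4, -255.9, 43.8]
tool_rot: [[-0.197, 0.98, 0.0], [0.98, 0.197, -0.001], [-0.001, 0.0, -1.0]]
wrist_force: [-2.0, -5.9, 3.6]
opening: 64.0
gripper_force: 30.0
```

drive_tool --pt "0 0.001 -0.0005 0 0 0 -1" --pt "0 0.002 -0.0005 0 0 0 -1" --pt "0 0.002 -0.0005 0 0 0 -1"

```text
t: 7.85
tool_pos: [433.5, -255.8, 43.9]
tool_rot: [[-0.197, 0.98, -0.004], [0.98, 0.197, -0.001], [-0.0, -0.004, -1.0]]
wrist_force: [-9.0, -5.3, 9.4]
opening: 63.9
gripper_force: 30.0
```

drive_tool --pt "0.001 0 0 0 0 0 -1" --pt "0.002 0 0 0 0 0 -1" --pt "0.002 0 0 0 0 0 -1"

```text
t: 8.1
tool_pos: [433.3, -255.0, 43.9]
tool_rot: [[-0.196, 0.981, -0.002], [0.981, 0.196, -0.002], [-0.002, -0.003, -1.0]]
wrist_force: [-6.9, -9.3, 4.1]
opening: 63.4
gripper_force: 30.0
```

drive_tool --pt "0 0.001 0 0 0 0 -1" --pt "0 0.002 0 0 0 0 -1" --pt "0 0.002 0 0 0 0 -1"

```text
t: 8.35
tool_pos: [433.5, -254.9, 43.9]
tool_rot: [[-0.196, 0.981, -0.006], [0.981, 0.196, -0.002], [-0.001, -0.007, -1.0]]
wrist_force: [-17.5, -9.6, 15.1]
opening: 63.6
gripper_force: 30.0
```

drive_tool --pt "0.001 0 0 0 0 0 -1" --pt "0.002 0 0 0 0 0 -1" --pt "0.002 0 0 0 0 0 -1"

```text
t: 8.6
tool_pos: [433.3, -254.7, 44.0]
tool_rot: [[-0.194, 0.981, -0.005], [0.981, 0.194, -0.005], [-0.004, -0.005, -1.0]]
wrist_force: [-13.7, -17.3, 7.7]
opening: 63.7
gripper_force: 30.0
```

drive_tool --pt "0 -0.002 0 0 0 0 -0.3" --pt "0 -0.002 0 0 0 0 1" --pt "0 -0.002 0 0 0 0 1" --pt "0 -0.002 0 0 0 0 1" --pt "0 -0.002 0 0 0 0 1"

```text
t: 9.02
tool_pos: [434.8, -249.8, 43.8]
tool_rot: [[-0.199, 0.98, -0.0], [0.98, 0.199, 0.001], [0.001, 0.0, -1.0]]
wrist_force: [0.1, -0.3, -0.5]
opening: 82.0
gripper_force: 0.0
```

drive_tool --pt "0 0 -0.02 0 0 0 1" --pt "0 0 -0.05 0 0 0 1" --pt "0 0 -0.085 0 0 0 1" --pt "0 0 -0.12 0 0 0 1" --pt "0 0 -0.155 0 0 0 1" --pt "0 0 -0.18 0 0 0 1" --pt "0 0 -0.18 0 0 0 1" --pt "0 0 -0.18 0 0 0 1"

```text
t: 9.68
tool_pos: [435.5, -250.5, 225.2]
tool_rot: [[-0.199, 0.98, 0.002], [0.98, 0.199, -0.001], [-0.002, 0.002, -1.0]]
wrist_force: [0.5, 0.6, -1.0]
opening: 87.1
gripper_force: 0.0
```

```bash
python3 - <<'E'
from m import *
c=imaging.camera_info('wrist');im=imaging.capture('wrist')
q=np.round(proj(c,(433,-255,58))).astype(int);print(q)
m=lowsat(im,60,90)
print(fitrect(m,c,58,q))
x,y=np.maximum(q-[150,110],0)
cv2.imwrite('pics/w3.png',cv2.resize(im[y:y+260,x:x+300],None,fx=2.3,fy=2.3)[:,:,::-1]);print(x,y)
goto(433.4,-254.8,44,11.37)
E
```

```text
[275 201]
([215, 135, 102, 137, 12543], ((424.77508544921875, -262.9573974609375), (98.50528717041016, 143.44606018066406), 11.503029823303223))
125 91
t 9.73 at [ 434.7 -250.3  223.8] yaw 11.45 open 86.8 F [ 0.2  0.1 -1. ] gf 0.0
shift [ -4.2  -2.2 179.8] turn [ 0.01 -0.    0.08] j [ 0.9   0.1  -0.49  1.77  0.05  1.28  0.59]
```

View pics/w3.png

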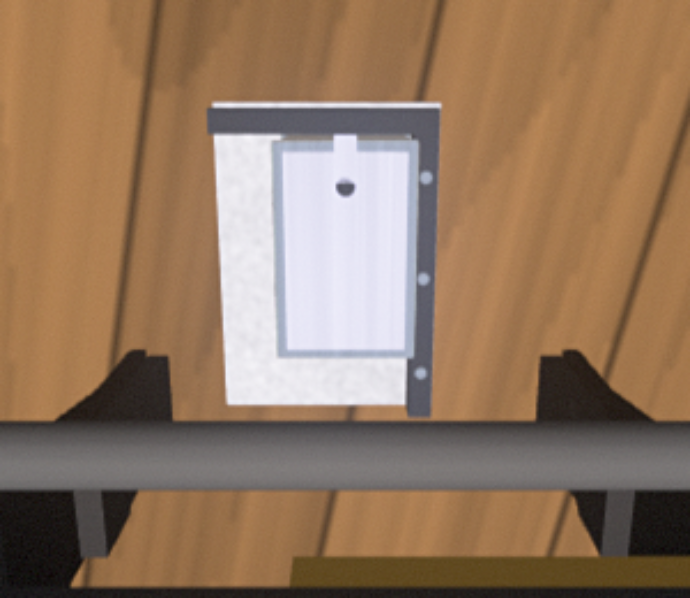

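drive_tool --pt "-0.002 -0.03 0 0 0 0 -1" --pt "-0.004 -0.062 0 0 0 0 -1" --pt "-0.004 -0.062 0.03 0 0 0 -1" --pt "-0.004 -0.062 0.07 0 0 0 -1" --pt "-0.004 -0.062 0.11 0 0 0 -1" --pt "-0.004 -0.062 0.13 0 0 0 -1" --pt "-0.004 -0.062 0.14 0 0 0 -1" --pt "-0.004 -0.062 0.14 0 0 0 -1"

```text
t: 10.4
tool_pos: [373.0, -265.5, 81.2]
tool_rot: [[-0.198, 0.98, -0.004], [0.98, 0.198, 0.004], [0.005, -0.003, -1.0]]
wrist_force: [0.9, 0.3, -0.6]
opening: 41.5
gripper_force: 0.0
```

drive_tool --pt "0 0 0.02 0 0 0 -1" --pt "0 0 0.04 0 0 0 -1" --pt "0 0 0.048 0 0 0 -1" --pt "0 0 0.048 0 0 0 -1" --pt "0 0.004 0.048 0 0 0 -1" --pt "0 0.008 0.048 0 0 0 -1" --pt "0 0.008 0.048 0 0 0 -1"

```text
t: 10.98
tool_pos: [384.3, -265.6, 37.5]
tool_rot: [[-0.199, 0.98, 0.002], [0.98, 0.199, -0.001], [-0.002, 0.002, -1.0]]
wrist_force: [0.4, 0.0, -0.2]
opening: 1.7
gripper_force: 0.0
```

drive_tool --pt "0 0.002 0 0 0 0 -1" --pt "0 0.004 0 0 0 0 -1" --pt "0 0.004 0 0 0 0 -1"

```text
t: 11.23
tool_pos: [387.0, -264.5, 36.5]
tool_rot: [[-0.198, 0.98, 0.001], [0.98, 0.198, -0.0], [-0.001, 0.001, -1.0]]
wrist_force: [-0.0, 0.0, -0.2]
opening: 0.6
gripper_force: 0.0
```

drive_tool --pt "0 0.002 0 0 0 0 -1" --pt "0 0.003 0 0 0 0 -1" --pt "0 0.003 0 0 0 0 -1"

```text
t: 11.48
tool_pos: [389.6, -263.9, 36.1]
tool_rot: [[-0.198, 0.98, 0.0], [0.98, 0.198, -0.0], [-0.0, 0.0, -1.0]]
wrist_force: [0.1, 0.0, -0.4]
opening: 0.1
gripper_force: 0.0
```

drive_tool --pt "0 0.002 0 0 0 0 -1" --pt "0 0.003 0 0 0 0 -1" --pt "0 0.003 0 0 0 0 -1"

```text
t: 11.73
tool_pos: [390.4, -263.8, 35.8]
tool_rot: [[-0.197, 0.98, -0.004], [0.98, 0.197, 0.0], [0.001, -0.004, -1.0]]
wrist_force: [-9.3, 0.0, 6.8]
opening: 0.3
gripper_force: 5.3
```

drive_tool --pt "0 0.002 0 0 0 0 -1" --pt "0 0.002 0 0 0 0 -1" --pt "0 0.002 0 0 0 0 -1"

```text
t: 11.98
tool_pos: [390.5, -263.7, 35.7]
tool_rot: [[-0.196, 0.981, -0.007], [0.981, 0.196, 0.0], [0.002, -0.007, -1.0]]
wrist_force: [-17.7, -0.9, 15.3]
opening: -0.1
gripper_force: 10.3
```

drive_tool --pt "0 -0.008 0 0 0 0 -1" --pt "0 -0.01 -0.03 0 0 0 -1" --pt "-0.02 -0.01 -0.06 0 0 0 -1" --pt "-0.05 0.01 -0.06 0 0 0 -1" --pt "-0.075 0.035 -0.06 0 0 0 -1" --pt "-0.077 0.04 -0.06 0 0 0 -1" --pt "-0.077 0.04 -0.06 0 0 0 -1" --pt "-0.077 0.04 -0.06 0 0 0 -1"

```text
t: 12.65
tool_pos: [448.4, -329.7, 95.4]
tool_rot: [[-0.199, 0.98, -0.001], [0.98, 0.199, 0.001], [0.001, -0.001, -1.0]]
wrist_force: [-0.5, 1.0, 0.5]
opening: 0.1
gripper_force: 0.0
```

drive_tool --pt "0 0 0.025 0 0 0 -1" --pt "0 0 0.05 0 0 0 -1" --pt "0 0 0.06 0 0 0 -1" --pt "0 0 0.06 0 0 0 -1" --pt "0.004 0 0.06 0 0 0 -1" --pt "0.008 0 0.06 0 0 0 -1" --pt "0.01 0 0.06 0 0 0 -1" --pt "0.01 0 0.06 0 0 0 -1"

```text
t: 13.32
tool_pos: [447.3, -320.3, 37.2]
tool_rot: [[-0.199, 0.98, 0.001], [0.98, 0.199, -0.001], [-0.001, 0.001, -1.0]]
wrist_force: [0.9, -0.2, -0.2]
opening: 0.7
gripper_force: 0.0
```

drive_tool --pt "0.002 0 0 0 0 0 -1" --pt "0.003 0 0 0 0 0 -1" --pt "0.003 0 0 0 0 0 -1"

```text
t: 13.57
tool_pos: [446.2, -317.7, 36.3]
tool_rot: [[-0.198, 0.98, 0.0], [0.98, 0.198, -0.0], [-0.0, 0.0, -1.0]]
wrist_force: [-0.2, 0.4, -0.1]
opening: 0.5
gripper_force: 0.0
```

drive_tool --pt "0.002 0 0 0 0 0 -1" --pt "0.003 0 0 0 0 0 -1" --pt "0.003 0 0 0 0 0 -1"

```text
t: 13.82
tool_pos: [445.5, -314.6, 36.0]
tool_rot: [[-0.198, 0.98, -0.0], [0.98, 0.198, 0.0], [0.0, -0.0, -1.0]]
wrist_force: [-0.3, 0.1, -1.4]
opening: 0.3
gripper_force: 0.0
```

drive_tool --pt "0.002 0 0 0 0 0 -1" --pt "0.003 0 0 0 0 0 -1" --pt "0.003 0 0 0 0 0 -1"

```text
t: 14.07
tool_pos: [445.3, -313.8, 36.6]
tool_rot: [[-0.197, 0.98, 0.002], [0.98, 0.197, -0.003], [-0.003, 0.001, -1.0]]
wrist_force: [1.2, -6.3, -0.5]
opening: 0.4
gripper_force: 3.1
```

drive_tool --pt "0.002 0 0 0 0 0 -1" --pt "0.002 0 0 0 0 0 -1" --pt "0.002 0 0 0 0 0 -1"

```text
t: 14.32
tool_pos: [445.2, -313.6, 37.3]
tool_rot: [[-0.196, 0.981, 0.003], [0.981, 0.196, -0.005], [-0.006, 0.002, -1.0]]
wrist_force: [1.6, -11.0, 0.2]
opening: 0.6
gripper_force: 5.7
```

drive_tool --pt "0.002 0 0 0 0 0 -1" --pt "0.002 0 0 0 0 0 -1" --pt "0.002 0 0 0 0 0 -1"

```text
t: 14.57
tool_pos: [445.2, -313.4, 37.9]
tool_rot: [[-0.195, 0.981, 0.005], [0.981, 0.195, -0.008], [-0.009, 0.003, -1.0]]
wrist_force: [1.9, -16.7, 0.9]
opening: 0.6
gripper_force: 8.5
```

drive_tool --pt "-0.01 0 0 0 0 0 -1" --pt "-0.015 0 -0.03 0 0 0 0" --pt "-0.015 0 -0.065 0 0 0 1" --pt "-0.015 0 -0.1 0 0 0 1" --pt "-0.015 0 -0.135 0 0 0 1" --pt "-0.015 0 -0.17 0 0 0 1" --pt "-0.015 0 -0.2 0 0 0 1" --pt "-0.015 0 -0.2 0 0 0 1"

```text
t: 15.23
tool_pos: [449.4, -323.7, 242.5]
tool_rot: [[-0.198, 0.98, 0.007], [0.98, 0.198, -0.005], [-0.006, 0.006, -1.0]]
wrist_force: [-0.0, 0.3, -0.4]
opening: 39.5
gripper_force: 0.0
```

```bash
python3 -c "
from h import *
goto(431.7,-8,240,11.4)"
```

```text
t 15.23 at [ 449.4 -323.7  242.5] yaw 11.43 open 39.5 F [-0.   0.3 -0.4] gf 0.0
shift [312.9  45.2   0.8] turn [0.34 0.36 0.03] j [ 0.93  0.2  -0.45  1.63  0.09  1.33  0.67]
```

drive_tool --pt "0.03 0.004 0 0 0 0 1" --pt "0.07 0.01 0 0 0 0 1" --pt "0.11 0.016 0 0 0 0 1" --pt "0.15 0.022 0 0 0 0 1" --pt "0.19 0.028 0 0 0 0 1" --pt "0.23 0.034 0 0 0 0 1" --pt "0.27 0.04 0 0 0 0 1" --pt "0.3 0.044 0 0 0 0 1"

```text
t: 15.9
tool_pos: [430.2, -16.4, 235.9]
tool_rot: [[-0.2, 0.98, -0.0], [0.98, 0.2, 0.0], [0.0, -0.0, -1.0]]
wrist_force: [-0.2, 0.1, -0.3]
opening: 85.4
gripper_force: 0.0
```

drive_tool --pt "0.008 0.001 0.01 0 0 0 1" --pt "0.01 0.001 0.02 0 0 0 1" --pt "0.01 0.001 0.02 0 0 0 1" --pt "0.01 0.001 0.02 0 0 0 1"

```text
t: 16.23
tool_pos: [429.4, -11.3, 215.1]
tool_rot: [[-0.196, 0.981, -0.002], [0.981, 0.196, 0.0], [0.001, -0.002, -1.0]]
wrist_force: [0.2, -0.2, -0.9]
opening: 86.8
gripper_force: 0.0
```

```bash
cat >> m.py <<'E'
def round_tin(h,xy,zbase=0,sv=(60,90),save=None):
    """centre from the wrist view: silhouette extremes on the mid-height plane and rim ellipse on the top plane"""
    c=imaging.camera_info('wrist');im=imaging.capture('wrist')
    if save: cv2.imwrite(save,im[:,:,::-1])
    m=lowsat(im,*sv);q=np.round(proj(c,(*xy,zbase+h))).astype(int)
    best=min(blobs(m,200),key=lambda b:np.hypot(*(b[1]-q)))
    st,ce,l=best
    cn=max(cv2.findContours(l.astype(np.uint8),0,1)[0],key=len)
    hull=cv2.convexHull(cn)[:,0]
    T=np.array([ray(c,p,zbase+h)[:2] for p in hull],np.float32)
    print("pix",st,np.round(ce,1),"mid",np.round(ray(c,ce,zbase+h/2)[:2],1),"circle on top plane",cv2.minEnclosingCircle(T))
E
python3 - <<'E'
from m import *
round_tin(36,(431.7,-8),save='pics/w4.png')
goto(431.7,-8,30,11.4)
E
```

```text
pix [250, 159, 65, 67, 3332] [281.7 192.6] mid [432.2 -11.5] circle on top plane ((431.8524475097656, -8.325679779052734), 35.46942138671875)
t 16.28 at [429.7 -11.4 215.6] yaw 11.29 open 86.9 F [ 0.2 -0.3  0.4] gf 0.0
shift [  2.9   2.8 185.6] turn [-0.06 -0.04 -0.11] j [ 0.69 -0.07 -0.72  1.93 -0.05  1.26  0.18]
```

drive_tool --pt "0.001 0.0025 0.03 0 0 0 1" --pt "0.001 0.0025 0.065 0 0 0 1" --pt "0.001 0.0025 0.1 0 0 0 1" --pt "0.001 0.0025 0.13 0 0 0 1" --pt "0.001 0.0025 0.15 0 0 0 1" --pt "0.001 0.0025 0.15 0 0 0 1" --pt "0.001 0.0025 0.15 0 0 0 1"

```text
t: 16.87
tool_pos: [431.9, -9.1, 65.9]
tool_rot: [[-0.197, 0.98, -0.002], [0.98, 0.197, 0.001], [0.001, -0.002, -1.0]]
wrist_force: [0.3, 0.0, 0.9]
opening: 86.6
gripper_force: 0.0
```

drive_tool --pt "0 0 0.02 0 0 0 1" --pt "0 0 0.035 0 0 0 1" --pt "0 0 0.045 0 0 0 1" --pt "0 0 0.045 0 0 0 1" --pt "0 0 0.045 0 0 0 0" --pt "0 0 0.045 0 0 0 -1" --pt "0 0 0.045 0 0 0 -1" --pt "0 0 0.045 0 0 0 -1" --grip_force 8

```text
t: 17.53
tool_pos: [432.7, -8.6, 21.8]
tool_rot: [[-0.198, 0.98, 0.001], [0.98, 0.198, -0.001], [-0.001, 0.001, -1.0]]
wrist_force: [-2.2, -0.0, 2.2]
opening: 68.5
gripper_force: 1.2
```

drive_tool --pt "0 0 0 0 0 0 -1" --pt "0 0 0 0 0 0 -1" --pt "0 0 0 0 0 0 -1" --pt "0 0 0 0 0 0 -1"

```text
t: 17.87
tool_pos: [432.7, -8.6, 21.8]
tool_rot: [[-0.198, 0.98, 0.001], [0.98, 0.198, -0.001], [-0.001, 0.001, -1.0]]
wrist_force: [-2.3, -0.6, 7.3]
opening: 67.9
gripper_force: 8.0
```

drive_tool --pt "0 0 0 0 0 0 1" --pt "0 0 0 0 0 0 1" --pt "0 0 0 0 0 0 1" --pt "0 0 0 0 0 5 1" --pt "0 0 0 0 0 12 1" --pt "0 0 0 0 0 19 1" --pt "0 0 0 0 0 26 1" --pt "0 0 0 0 0 33 1"

```text
t: 18.53
tool_pos: [432.1, -8.4, 21.0]
tool_rot: [[0.373, 0.928, -0.0], [0.928, -0.373, 0.0], [-0.0, -0.0, -1.0]]
wrist_force: [0.7, 0.7, -1.1]
opening: 86.9
gripper_force: 0.0
```

drive_tool --pt "0 0 0 0 0 7 1" --pt "0 0 0 0 0 14 1" --pt "0 0 0 0 0 21 1" --pt "0 0 0 0 0 28 1" --pt "0 0 0 0 0 35 1" --pt "0 0 0 0 0 42 1" --pt "0 0 0 0 0 49 1" --pt "0 0 0 0 0 56 1"

```text
t: 19.2
tool_pos: [432.1, -8.4, 21.0]
tool_rot: [[0.978, 0.209, -0.0], [0.209, -0.978, 0.0], [-0.0, -0.0, -1.0]]
wrist_force: [-0.1, -0.4, -0.9]
opening: 87.4
gripper_force: 0.0
```

drive_tool --pt "0 0 0 0 0 1 1" --pt "0 0 0 0 0 1 1" --pt "0 0 0 0 0 1 0" --pt "0 0 0 0 0 1 -1" --pt "0 0 0 0 0 1 -1" --pt "0 0 0 0 0 1 -1" --pt "0 0 0 0 0 1 -1" --pt "0 0 0 0 0 1 -1"

```text
t: 19.87
tool_pos: [432.1, -8.5, 21.0]
tool_rot: [[0.98, 0.198, 0.0], [0.198, -0.98, -0.0], [-0.0, 0.0, -1.0]]
wrist_force: [-0.2, 0.8, -1.2]
opening: 67.9
gripper_force: 8.0
```

drive_tool --pt "0 0 0 0 0 0 -1" --pt "0 0 0 0 0 0 -1" --pt "0 0 0 0 0 0 -1" --pt "0 0 0 0 0 0 -1" --grip_force 20

```text
t: 20.2
tool_pos: [432.1, -8.5, 21.0]
tool_rot: [[0.98, 0.198, 0.0], [0.198, -0.98, -0.0], [-0.0, 0.0, -1.0]]
wrist_force: [0.0, -0.6, -0.4]
opening: 67.5
gripper_force: 20.0
```

```bash
python3 -c "
from h import *
goto(433.5,-255.3,150,-78.6)"
```

```text
t 20.2 at [432.1  -8.5  21. ] yaw -78.58 open 67.5 F [ 0.  -0.6 -0.4] gf 20.0
shift [ -47.5  242.2 -128.9] turn [0.01 0.   0.02] j [ 0.4   0.21 -0.51  2.14  0.14  0.82 -1.57]
```

drive_tool --pt "0 0 -0.025 0 0 0 -1" --pt "0 0 -0.06 0 0 0 -1" --pt "0 0 -0.1 0 0 0 -1" --pt "0 0.025 -0.125 0 0 0 -1" --pt "-0.008 0.06 -0.129 0 0 0 -1" --pt "-0.018 0.1 -0.129 0 0 0 -1" --pt "-0.028 0.14 -0.129 0 0 0 -1" --pt "-0.036 0.18 -0.129 0 0 0 -1"

```text
t: 20.87
tool_pos: [431.8, -193.9, 150.3]
tool_rot: [[0.98, 0.198, 0.0], [0.198, -0.98, -0.001], [0.0, 0.001, -1.0]]
wrist_force: [1.1, 0.1, -1.2]
opening: 68.1
gripper_force: 20.0
```

drive_tool --pt "-0.007 0.035 0 0 0 0 -1" --pt "-0.011 0.055 0 0 0 0 -1" --pt "-0.0117 0.062 0 0 0 0 -1" --pt "-0.0117 0.062 0.02 0 0 0 -1" --pt "-0.0117 0.062 0.04 0 0 0 -1" --pt "-0.0117 0.062 0.055 0 0 0 -1" --pt "-0.0117 0.062 0.055 0 0 0 -1" --pt "-0.0117 0.062 0.055 0 0 0 -1"

```text
t: 21.53
tool_pos: [433.0, -254.1, 94.7]
tool_rot: [[0.98, 0.199, -0.001], [0.199, -0.98, 0.001], [-0.001, -0.001, -1.0]]
wrist_force: [-0.4, 0.3, -0.2]
opening: 67.2
gripper_force: 20.0
```

```bash
python3 -c "
from h import *
goto(433.0,-255.4,79.5,-78.6)"
```

```text
t 21.53 at [ 433.  -254.1   94.7] yaw -78.53 open 67.2 F [-0.4  0.3 -0.2] gf 20.0
shift [-0.3  1.3 15.2] turn [-0.08  0.06  0.07] j [ 0.7   0.21 -0.28  1.93  0.07  1.01 -0.99]
```

drive_tool --pt "0 0.001 0.005 0 0 0 -1" --pt "0 0.001 0.01 0 0 0 -1" --pt "0 0.001 0.013 0 0 0 -1" --pt "0 0.001 0.014 0 0 0 -1" --pt "0 0.001 0.0145 0 0 0 -1" --pt "0 0.001 0.0145 0 0 0 -1"

```text
t: 22.03
tool_pos: [433.5, -256.1, 80.6]
tool_rot: [[0.98, 0.198, 0.0], [0.198, -0.98, -0.0], [0.0, 0.0, -1.0]]
wrist_force: [0.4, -0.2, -0.6]
opening: 67.3
gripper_force: 20.0
```

drive_tool --pt "0 0 0.0005 0 0 0 -1" --pt "0 0 0.001 0 0 0 -1" --pt "0 0 0.001 0 0 0 -1"

```text
t: 22.28
tool_pos: [433.5, -256.1, 79.6]
tool_rot: [[0.98, 0.198, 0.0], [0.198, -0.98, -0.0], [0.0, 0.0, -1.0]]
wrist_force: [-0.0, 0.2, -1.9]
opening: 67.8
gripper_force: 20.0
```

drive_tool --pt "-0.0005 -0.0007 0 0 0 0 -1" --pt "-0.0005 -0.0007 0.0005 0 0 0 -1" --pt "-0.0005 -0.0007 0.001 0 0 0 -1" --pt "-0.0005 -0.0007 0.001 0 0 0 -1"

```text
t: 22.62
tool_pos: [432.9, -255.4, 79.0]
tool_rot: [[0.98, 0.198, -0.0], [0.198, -0.98, -0.0], [-0.0, 0.0, -1.0]]
wrist_force: [-2.0, 2.5, 5.7]
opening: 67.9
gripper_force: 20.0
```

drive_tool --pt "0 0 0.0005 0 0 0 -1" --pt "0 0 0.0005 0 0 0 -1" --pt "0 0 0.0005 0 0 0 -1"

```text
t: 22.87
tool_pos: [432.9, -255.4, 79.0]
tool_rot: [[0.98, 0.198, -0.0], [0.198, -0.98, -0.0], [-0.0, 0.0, -1.0]]
wrist_force: [-5.2, 3.2, 10.8]
opening: 67.5
gripper_force: 20.0
```

drive_tool --pt "0 0 -0.0005 0 0 0 0.7" --pt "0 0 -0.0005 0 0 0 1" --pt "0 0 -0.0005 0 0 0 1" --pt "0 0 -0.0005 0 0 0 1" --pt "0 0 -0.0005 0 0 0 1"

```text
t: 23.28
tool_pos: [432.9, -255.5, 78.5]
tool_rot: [[0.98, 0.198, 0.0], [0.198, -0.98, -0.0], [0.0, 0.0, -1.0]]
wrist_force: [0.6, 0.6, 0.0]
opening: 85.5
gripper_force: 0.0
```

drive_tool --pt "0 0 -0.02 0 0 0 1" --pt "0 0 -0.05 0 0 0 1" --pt "0 0 -0.085 0 0 0 1" --pt "0 0 -0.12 0 0 0 1" --pt "0 0 -0.155 0 0 0 1" --pt "0 0 -0.18 0 0 0 1" --pt "0 0 -0.18 0 0 0 1" --pt "0 0 -0.18 0 0 0 1"

```text
t: 23.95
tool_pos: [433.4, -255.8, 259.7]
tool_rot: [[0.98, 0.198, 0.002], [0.198, -0.98, -0.001], [0.002, 0.002, -1.0]]
wrist_force: [-0.3, 0.6, -1.2]
opening: 87.2
gripper_force: 0.0
```

```bash
python3 - <<'E'
from m import *
round_tin(36,(433.5,-255.3),58,save='pics/w5.png')
goto(674,-106,260,-40)
im=cv2.imread('pics/w5.png');c=imaging.camera_info('wrist');q=np.round(proj(c,(433,-255,94))).astype(int);x,y=np.maximum(q-[160,130],0)
cv2.imwrite('pics/w5c.png',cv2.resize(im[y:y+250,x:x+320],None,fx=2.2,fy=2.2))
E
```

```text
pix [225, 148, 132, 90, 10918] [288.5 190.5] mid [ 441.  -266.9] circle on top plane ((440.46923828125, -267.1065673828125), 77.53240203857422)
t 24.0 at [ 432.8 -255.5  258.2] yaw -78.59 open 87.1 F [-0.2 -0.  -0.8] gf 0.0
shift [266.  -98.8  -1.8] turn [ 1.000e-02  0.000e+00 -3.859e+01] j [ 0.71  0.06 -0.28  1.73  0.02  1.35 -0.94]
```

View pics/w5c.png

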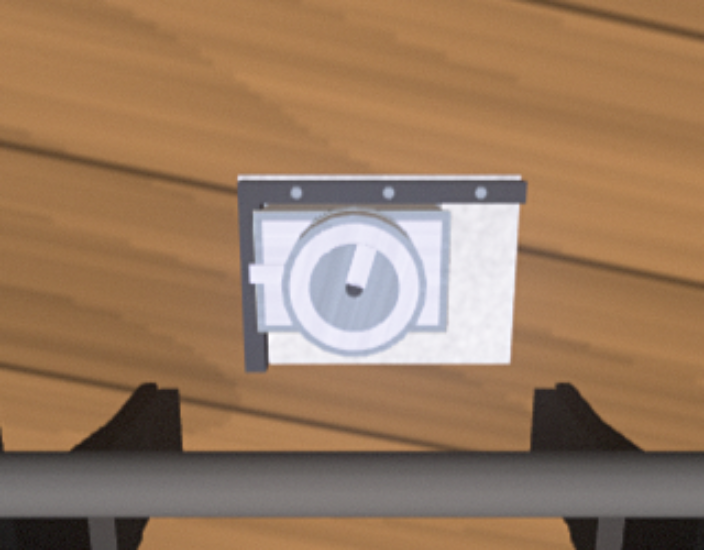

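drive_tool --pt "0.03 -0.011 0 0 0 -5 1" --pt "0.067 -0.025 0 0 0 -11 1" --pt "0.105 -0.039 0 0 0 -17 1" --pt "0.143 -0.053 0 0 0 -23 1" --pt "0.181 -0.067 0 0 0 -29 1" --pt "0.219 -0.081 0 0 0 -35 1" --pt "0.254 -0.094 0 0 0 -38.6 1" --pt "0.266 -0.099 0 0 0 -38.6 1"

```text
t: 24.67
tool_pos: [676.2, -100.8, 254.9]
tool_rot: [[0.636, 0.772, -0.003], [0.772, -0.636, 0.004], [0.001, -0.005, -1.0]]
wrist_force: [-0.2, -0.4, 0.2]
opening: 87.1
gripper_force: 0.0
```

drive_tool --pt "0 0 0 0 0 0 1" --pt "0 0 0 0 0 0 1" --pt "0 0 0 0 0 0 1" --pt "0 0 0 0 0 0 1"

```text
t: 25.0
tool_pos: [673.1, -107.2, 258.2]
tool_rot: [[0.644, 0.765, -0.001], [0.765, -0.644, -0.001], [-0.001, -0.0, -1.0]]
wrist_force: [-0.5, -0.4, -1.0]
opening: 86.9
gripper_force: 0.0
```

```bash
python3 - <<'E'
from m import *
round_tin(60,(674,-106),save='pics/w6.png')
goto(674,-106,45,-40)
E
```

```text
pix [253, 161, 50, 55, 2141] [277.4 188.6] mid [ 671.1 -108.7] circle on top plane ((674.9139404296875, -104.41310119628906), 30.771404266357422)
t 25.05 at [ 673.2 -107.1  258.6] yaw -40.09 open 87.3 F [ 1.1  0.3 -0.6] gf 0.0
shift [ 1.600e+00 -2.000e-01  2.136e+02] turn [ 0.02  0.05 -0.09] j [ 0.39  0.49 -0.45  1.23  0.21  1.47 -0.73]
```

drive_tool --pt "0 0 0.03 0 0 0 1" --pt "0 0 0.065 0 0 0 1" --pt "0 0 0.1 0 0 0 1" --pt "0 0 0.135 0 0 0 1" --pt "0 0 0.165 0 0 0 1" --pt "0 0 0.19 0 0 0 1" --pt "0 0 0.21 0 0 0 1" --pt "0 0 0.22 0 0 0 1"

```text
t: 25.72
tool_pos: [672.0, -106.7, 35.8]
tool_rot: [[0.643, 0.765, -0.003], [0.765, -0.643, -0.0], [-0.002, -0.003, -1.0]]
wrist_force: [-0.8, 0.0, -0.3]
opening: 87.2
gripper_force: 0.0
```

drive_tool --pt "0 0 0 0 0 0 1" --pt "0 0 0 0 0 0 1" --pt "0 0 0 0 0 0 -1" --pt "0 0 0 0 0 0 -1" --pt "0 0 0 0 0 0 -1" --pt "0 0 0 0 0 0 -1" --pt "0 0 0 0 0 0 -1" --pt "0 0 0 0 0 0 -1" --grip_force 8

```text
t: 26.38
tool_pos: [674.0, -105.7, 38.9]
tool_rot: [[0.643, 0.766, 0.0], [0.766, -0.643, -0.0], [0.0, 0.0, -1.0]]
wrist_force: [-0.0, -0.6, 2.2]
opening: 55.6
gripper_force: 8.0
```

drive_tool --pt "0 0 0 0 0 0 -1" --pt "0 0 0 0 0 0 -1" --pt "0 0 0 0 0 0 -1" --pt "0 0 0 0 0 0 -1"

```text
t: 26.72
tool_pos: [674.1, -105.7, 38.8]
tool_rot: [[0.643, 0.766, 0.0], [0.766, -0.643, -0.0], [0.0, 0.0, -1.0]]
wrist_force: [-1.4, 1.0, 3.8]
opening: 55.8
gripper_force: 8.0
```

Now release, turn −90° and regrip.

drive_tool --pt "0 0 0 0 0 0 1" --pt "0 0 0 0 0 0 1" --pt "0 0 0 0 0 0 1" --pt "0 0 0 0 0 -6 1" --pt "0 0 0 0 0 -13 1" --pt "0 0 0 0 0 -20 1" --pt "0 0 0 0 0 -27 1" --pt "0 0 0 0 0 -34 1"

```text
t: 27.38
tool_pos: [673.9, -105.9, 38.3]
tool_rot: [[0.098, 0.995, -0.0], [0.995, -0.098, -0.0], [-0.0, -0.0, -1.0]]
wrist_force: [0.3, -0.6, 0.0]
opening: 86.4
gripper_force: 0.0
```

drive_tool --pt "0 0 0 0 0 -7 1" --pt "0 0 0 0 0 -14 1" --pt "0 0 0 0 0 -21 1" --pt "0 0 0 0 0 -28 1" --pt "0 0 0 0 0 -35 1" --pt "0 0 0 0 0 -42 1" --pt "0 0 0 0 0 -49 1" --pt "0 0 0 0 0 -56 1"

```text
t: 28.05
tool_pos: [673.9, -105.9, 38.3]
tool_rot: [[-0.77, 0.638, -0.0], [0.638, 0.77, -0.0], [-0.0, -0.0, -1.0]]
wrist_force: [0.2, -0.0, -0.1]
opening: 86.8
gripper_force: 0.0
```

drive_tool --pt "0 0 0 0 0 0 1" --pt "0 0 0 0 0 0 1" --pt "0 0 0 0 0 0 0" --pt "0 0 0 0 0 0 -1" --pt "0 0 0 0 0 0 -1" --pt "0 0 0 0 0 0 -1" --pt "0 0 0 0 0 0 -1" --pt "0 0 0 0 0 0 -1"

```text
t: 28.72
tool_pos: [674.0, -105.8, 38.6]
tool_rot: [[-0.766, 0.643, 0.0], [0.643, 0.766, -0.0], [-0.0, -0.0, -1.0]]
wrist_force: [0.6, 1.1, -0.0]
opening: 55.7
gripper_force: 8.0
```

drive_tool --pt "0 0 0 0 0 0 -1" --pt "0 0 0 0 0 0 -1" --pt "0 0 0 0 0 0 -1" --pt "0 0 0 0 0 0 -1" --grip_force 20

```text
t: 29.05
tool_pos: [674.0, -105.8, 38.6]
tool_rot: [[-0.766, 0.643, 0.0], [0.643, 0.766, -0.0], [-0.0, 0.0, -1.0]]
wrist_force: [-0.3, -0.8, 0.2]
opening: 55.2
gripper_force: 20.0
```

```bash
python3 -c "
from h import *
goto(433.5,-255.3,200,50)"
```

```text
t 29.05 at [ 674.  -105.8   38.6] yaw 50.01 open 55.2 F [-0.3 -0.8  0.2] gf 20.0
shift [  88.2 -269.1 -161.4] turn [0.   0.   0.01] j [ 0.58  0.73 -0.72  1.46  0.5   1.14  0.65]
```

drive_tool --pt "0 0 -0.025 0 0 0 -1" --pt "0 0 -0.06 0 0 0 -1" --pt "0 0 -0.1 0 0 0 -1" --pt "0.003 -0.01 -0.135 0 0 0 -1" --pt "0.013 -0.04 -0.158 0 0 0 -1" --pt "0.025 -0.076 -0.161 0 0 0 -1" --pt "0.037 -0.114 -0.161 0 0 0 -1" --pt "0.05 -0.152 -0.161 0 0 0 -1"

```text
t: 29.72
tool_pos: [536.6, -190.7, 199.6]
tool_rot: [[-0.766, 0.642, 0.0], [0.642, 0.766, -0.0], [-0.001, -0.0, -1.0]]
wrist_force: [0.4, -0.7, -0.2]
opening: 55.5
gripper_force: 20.0
```

drive_tool --pt "0.012 -0.037 0 0 0 0 -1" --pt "0.024 -0.073 0 0 0 0 -1" --pt "0.034 -0.103 0 0 0 0 -1" --pt "0.038 -0.117 0 0 0 0 -1" --pt "0.038 -0.117 0 0 0 0 -1" --pt "0.038 -0.117 0.02 0 0 0 -1" --pt "0.038 -0.117 0.04 0 0 0 -1" --pt "0.038 -0.117 0.05 0 0 0 -1"

```text
t: 30.38
tool_pos: [433.4, -254.4, 147.7]
tool_rot: [[-0.767, 0.642, -0.001], [0.642, 0.767, 0.001], [0.002, -0.0, -1.0]]
wrist_force: [-0.2, 0.3, -2.0]
opening: 55.6
gripper_force: 20.0
```

drive_tool --pt "0 0 0 0 0 0 -1" --pt "0 0 0 0 0 0 -1" --pt "0 0 0 0 0 0 -1" --pt "0 0 0 0 0 0 -1"

```text
t: 30.72
tool_pos: [434.5, -255.4, 150.6]
tool_rot: [[-0.766, 0.642, 0.001], [0.642, 0.766, -0.001], [-0.002, 0.0, -1.0]]
wrist_force: [-1.1, 0.3, -1.4]
opening: 55.2
gripper_force: 20.0
```

```bash
python3 -c "
from h import *
goto(433.5,-255.3,133,50)"
```

```text
t 30.72 at [ 434.5 -255.4  150.6] yaw 50.04 open 55.2 F [-1.1  0.3 -1.4] gf 20.0
shift [ 0.9 -0.6 17.6] turn [0.01 0.09 0.04] j [ 1.17  0.22 -0.8   1.85  0.17  1.15  1.18]
```

drive_tool --pt "0.0005 -0.0005 0.005 0 0 0 -1" --pt "0.0005 -0.0005 0.01 0 0 0 -1" --pt "0.0005 -0.0005 0.014 0 0 0 -1" --pt "0.0005 -0.0005 0.016 0 0 0 -1" --pt "0.0005 -0.0005 0.016 0 0 0 -1" --pt "0.0005 -0.0005 0.016 0 0 0 -1"

```text
t: 31.22
tool_pos: [433.0, -255.3, 133.4]
tool_rot: [[-0.766, 0.643, -0.0], [0.643, 0.766, 0.0], [0.0, 0.0, -1.0]]
wrist_force: [0.1, 0.5, -1.2]
opening: 55.2
gripper_force: 20.0
```

drive_tool --pt "0 0 0.0005 0 0 0 -1" --pt "0 0 0.0005 0 0 0 -1" --pt "0 0 0.0005 0 0 0 -1"

```text
t: 31.47
tool_pos: [433.1, -255.5, 133.2]
tool_rot: [[-0.766, 0.643, 0.0], [0.643, 0.766, -0.0], [-0.0, -0.0, -1.0]]
wrist_force: [-0.2, 0.0, -1.8]
opening: 55.9
gripper_force: 20.0
```

drive_tool --pt "-0.0003 0.0003 0.0005 0 0 0 -1" --pt "-0.0003 0.0003 0.001 0 0 0 -1" --pt "-0.0003 0.0003 0.001 0 0 0 -1"

```text
t: 31.72
tool_pos: [433.6, -255.5, 132.5]
tool_rot: [[-0.766, 0.643, 0.0], [0.643, 0.766, -0.0], [-0.001, -0.0, -1.0]]
wrist_force: [-1.0, 0.4, 3.5]
opening: 55.5
gripper_force: 20.0
```

drive_tool --pt "0 0 0.0003 0 0 0 -1" --pt "0 0 0.0003 0 0 0 -1" --pt "0 0 0.0003 0 0 0 -1"

```text
t: 31.97
tool_pos: [433.7, -255.5, 132.4]
tool_rot: [[-0.766, 0.643, 0.0], [0.643, 0.766, -0.001], [-0.001, -0.0, -1.0]]
wrist_force: [-2.9, 1.5, 7.6]
opening: 55.7
gripper_force: 20.0
```

drive_tool --pt "0 0 -0.0005 0 0 0 0.5" --pt "0 0 -0.0005 0 0 0 1" --pt "0 0 -0.0005 0 0 0 1" --pt "0 0 -0.0005 0 0 0 1" --pt "0 0 -0.0005 0 0 0 1" --pt "0 0 -0.0005 0 0 0 1"

```text
t: 32.47
tool_pos: [433.4, -255.3, 132.2]
tool_rot: [[-0.766, 0.643, 0.0], [0.643, 0.766, 0.0], [0.0, 0.0, -1.0]]
wrist_force: [-0.0, 0.0, 0.3]
opening: 84.6
gripper_force: 0.0
```

drive_tool --pt "0 0 -0.015 0 0 0 1" --pt "0 0 -0.04 0 0 0 1" --pt "0 0 -0.075 0 0 0 1" --pt "0 0 -0.11 0 0 0 1" --pt "0 0 -0.14 0 0 0 1" --pt "0 0 -0.14 0 0 0 1" --pt "0 0 -0.14 0 0 0 1" --pt "0 0 -0.14 0 0 0 1"

```text
t: 33.13
tool_pos: [433.1, -255.3, 271.6]
tool_rot: [[-0.766, 0.643, -0.001], [0.643, 0.766, 0.0], [0.001, -0.0, -1.0]]
wrist_force: [-0.3, -0.0, -0.3]
opening: 86.7
gripper_force: 0.0
```

```bash
python3 - <<'E'
from m import *
c=imaging.camera_info('wrist');im=imaging.capture('wrist')
q=np.round(proj(c,(433.5,-255.3,94))).astype(int);x,y=np.maximum(q-[150,150],0);print(x,y,proj(c,(433.5,-255.3,94)),proj(c,(433.5,-255.3,154)))
s=imaging.capture('side');k=np.hstack([cv2.resize(im[y:y+260,x:x+300],(450,390)),cv2.resize(s[60:180,280:400],(390,390))[:,:340]])
cv2.imwrite('pics/w7.png',k[:,:,::-1])
goto(657,119,250,50)
E
```

```text
130 46 [279.94648271 196.39832232] [280.14706867 210.88923913]
t 33.23 at [ 432.8 -255.2  271. ] yaw 50.02 open 87.4 F [ 0.5  0.3 -0.4] gf 0.0
shift [ 68.6 430.7  21. ] turn [-0.01 -0.11  0.02] j [ 1.21  0.11 -0.81  1.68  0.08  1.39  1.26]
```

View pics/w7.png

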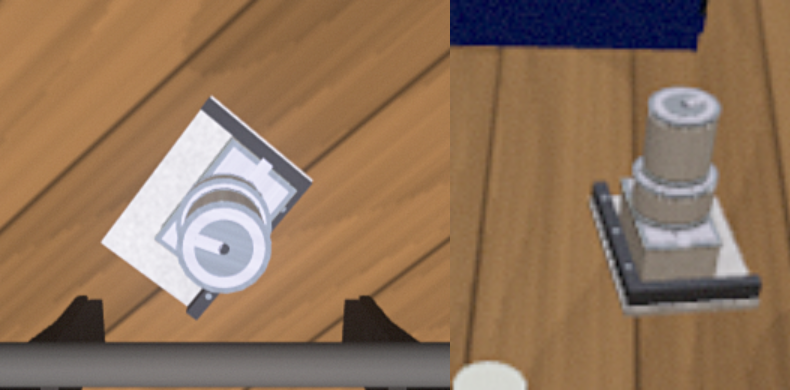

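drive_tool --pt "0.005 0.03 0 0 0 0 0.6" --pt "0.011 0.07 0 0 0 0 0.6" --pt "0.017 0.11 0 0 0 0 0.6" --pt "0.024 0.15 0 0 0 0 0.6" --pt "0.03 0.19 0 0 0 0 0.6" --pt "0.037 0.23 0 0 0 0 0.6" --pt "0.043 0.27 0 0 0 0 0.6" --pt "0.049 0.31 0 0 0 0 0.6"

```text
t: 33.9
tool_pos: [595.4, 15.2, 270.9]
tool_rot: [[-0.766, 0.643, -0.002], [0.643, 0.766, -0.0], [0.001, -0.001, -1.0]]
wrist_force: [0.4, -0.7, 0.0]
opening: 70.1
gripper_force: 0.0
```

drive_tool --pt "0.006 0.04 0.01 0 0 0 0.6" --pt "0.013 0.08 0.02 0 0 0 0.6" --pt "0.018 0.11 0.02 0 0 0 0.6" --pt "0.02 0.12 0.02 0 0 0 0.6" --pt "0.02 0.12 0.02 0 0 0 0.6" --pt "0.02 0.12 0.02 0 0 0 0.6" --pt "0.02 0.12 0.02 0 0 0 0.6" --pt "0.02 0.12 0.02 0 0 0 0.6"

```text
t: 34.57
tool_pos: [656.8, 116.3, 252.4]
tool_rot: [[-0.765, 0.645, 0.0], [0.645, 0.765, -0.001], [-0.001, -0.001, -1.0]]
wrist_force: [-0.6, 0.8, -0.6]
opening: 69.6
gripper_force: 0.0
```

```bash
python3 - <<'E'
from m import *
round_tin(40,(657,119),save='pics/w8.png')
goto(657,119,25,50)
im=cv2.imread('pics/w8.png');cv2.imwrite('pics/w8c.png',cv2.resize(im[90:290,150:420],None,fx=2.2,fy=2.2))
E
```

```text
pix [262, 166, 38, 42, 1233] [280.4 186.9] mid [657.9 116.6] circle on top plane ((655.4556884765625, 119.42040252685547), 24.113117218017578)
t 34.62 at [656.9 116.4 252.6] yaw 49.88 open 69.5 F [-0.5 -0.3  0.3] gf 0.0
shift [  1.8   2.2 227.5] turn [-0.03  0.06 -0.12] j [ 0.35  0.57 -0.92  1.27  0.45  1.51  0.36]
```

View pics/w8c.png

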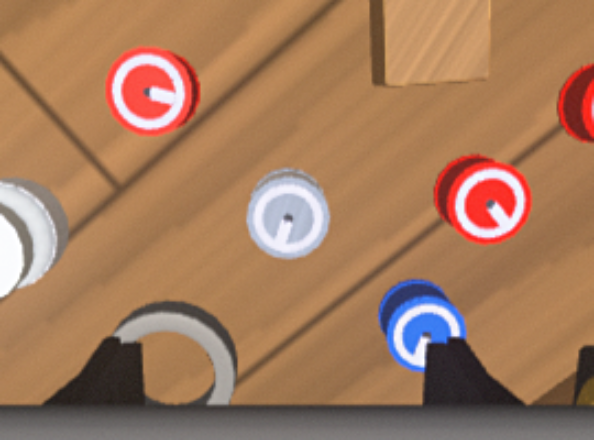

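The silver tin at crop (288,215), full-image (281,187), is the paste tin: silver with a paper label and 44 mm across. The look-alikes at crop (152,90), (485,200) and (585,100) are red, and the one at (425,325) is blue.

drive_tool --pt "0.001 0.0013 0.03 0 0 0 0.6" --pt "0.001 0.0013 0.065 0 0 0 0.6" --pt "0.001 0.0013 0.1 0 0 0 0.6" --pt "0.001 0.0013 0.135 0 0 0 0.6" --pt "0.001 0.0013 0.165 0 0 0 0.6" --pt "0.001 0.0013 0.19 0 0 0 0.6" --pt "0.001 0.0013 0.205 0 0 0 0.6" --pt "0.001 0.0013 0.205 0 0 0 0.6"

```text
t: 35.28
tool_pos: [655.3, 118.2, 44.2]
tool_rot: [[-0.765, 0.644, -0.004], [0.644, 0.765, -0.001], [0.002, -0.004, -1.0]]
wrist_force: [0.2, -0.3, 0.1]
opening: 69.6
gripper_force: 0.0
```

drive_tool --pt "0 0 0.012 0 0 0 0.6" --pt "0 0 0.023 0 0 0 0.6" --pt "0 0 0.023 0 0 0 0.6" --pt "0 0 0.023 0 0 0 0.6" --pt "0 0 0.023 0 0 0 -1" --pt "0 0 0.023 0 0 0 -1" --pt "0 0 0.023 0 0 0 -1" --pt "0 0 0.023 0 0 0 -1" --grip_force 6

```text
t: 35.95
tool_pos: [657.2, 120.1, 24.7]
tool_rot: [[-0.766, 0.643, 0.001], [0.643, 0.766, 0.0], [-0.001, 0.0, -1.0]]
wrist_force: [-0.6, -0.3, 0.5]
opening: 50.5
gripper_force: 0.0
```

drive_tool --pt "0 0 0 0 0 0 -1" --pt "0 0 0 0 0 0 -1" --pt "0 0 0 0 0 0 -1" --pt "0 0 0 0 0 0 -1"

```text
t: 36.28
tool_pos: [657.1, 120.1, 24.5]
tool_rot: [[-0.766, 0.643, 0.0], [0.643, 0.766, -0.0], [-0.0, 0.0, -1.0]]
wrist_force: [-0.3, -0.2, 2.5]
opening: 44.0
gripper_force: 6.0
```

drive_tool --pt "0 0 0 0 0 0 0.6" --pt "0 0 0 0 0 0 0.6" --pt "0 0 0 0 0 0 0.6" --pt "0 0 0 0 0 6 0.6" --pt "0 0 0 0 0 13 0.6" --pt "0 0 0 0 0 20 0.6" --pt "0 0 0 0 0 27 0.6" --pt "0 0 0 0 0 34 0.6"

```text
t: 36.95
tool_pos: [656.8, 120.1, 24.1]
tool_rot: [[-0.27, 0.963, -0.0], [0.963, 0.27, 0.0], [0.0, -0.0, -1.0]]
wrist_force: [-0.6, -0.2, -0.6]
opening: 69.0
gripper_force: 0.0
```

drive_tool --pt "0 0 0 0 0 7 0.6" --pt "0 0 0 0 0 14 0.6" --pt "0 0 0 0 0 21 0.6" --pt "0 0 0 0 0 28 0.6" --pt "0 0 0 0 0 35 0.6" --pt "0 0 0 0 0 42 0.6" --pt "0 0 0 0 0 49 0.6" --pt "0 0 0 0 0 56 0.6"

```text
t: 37.62
tool_pos: [656.8, 120.2, 24.1]
tool_rot: [[0.647, 0.762, -0.0], [0.762, -0.647, 0.0], [-0.0, -0.0, -1.0]]
wrist_force: [0.4, -0.4, -0.4]
opening: 69.4
gripper_force: 0.0
```

drive_tool --pt "0 0 0 0 0 0 0.6" --pt "0 0 0 0 0 0 0.6" --pt "0 0 0 0 0 0 0" --pt "0 0 0 0 0 0 -1" --pt "0 0 0 0 0 0 -1" --pt "0 0 0 0 0 0 -1" --pt "0 0 0 0 0 0 -1" --pt "0 0 0 0 0 0 -1"

```text
t: 38.28
tool_pos: [656.9, 120.0, 24.2]
tool_rot: [[0.642, 0.766, -0.0], [0.766, -0.642, -0.0], [-0.0, 0.0, -1.0]]
wrist_force: [-0.6, -0.8, -0.7]
opening: 43.7
gripper_force: 6.0
```

drive_tool --pt "0 0 0 0 0 0 -1" --pt "0 0 0 0 0 0 -1" --pt "0 0 0 0 0 0 -1" --pt "0 0 0 0 0 0 -1" --grip_force 15

```text
t: 38.62
tool_pos: [656.9, 120.0, 24.2]
tool_rot: [[0.643, 0.766, 0.0], [0.766, -0.643, -0.0], [-0.0, 0.0, -1.0]]
wrist_force: [0.4, -0.5, 0.2]
opening: 43.6
gripper_force: 15.0
```

```bash
python3 -c "
from h import *
goto(433.5,-255.3,235,-40)"
```

```text
t 38.62 at [656.9 120.   24.2] yaw -39.98 open 43.6 F [ 0.4 -0.5  0.2] gf 15.0
shift [-431.2   70.  -210.7] turn [0.   0.01 0.02] j [ 0.13  0.66 -0.52  1.51  0.36  1.06 -1.18]
```

drive_tool --pt "0 0 -0.025 0 0 0 -1" --pt "0 0 -0.06 0 0 0 -1" --pt "0 0 -0.1 0 0 0 -1" --pt "0 0 -0.14 0 0 0 -1" --pt "-0.015 0.0025 -0.175 0 0 0 -1" --pt "-0.04 0.0065 -0.205 0 0 0 -1" --pt "-0.078 0.0125 -0.21 0 0 0 -1" --pt "-0.116 0.019 -0.21 0 0 0 -1"

```text
t: 39.28
tool_pos: [597.3, 19.5, 237.1]
tool_rot: [[0.641, 0.768, 0.005], [0.768, -0.641, 0.001], [0.003, 0.003, -1.0]]
wrist_force: [0.4, -0.8, -0.6]
opening: 43.5
gripper_force: 15.0
```

drive_tool --pt "-0.038 0.006 0 0 0 0 -1" --pt "-0.076 0.012 0 0 0 0 -1" --pt "-0.114 0.018 0 0 0 0 -1" --pt "-0.152 0.0245 0 0 0 0 -1" --pt "-0.19 0.031 0 0 0 0 -1" --pt "-0.228 0.037 0 0 0 0 -1" --pt "-0.262 0.0425 0 0 0 0 -1" --pt "-0.285 0.046 0 0 0 0 -1"

```text
t: 39.95
tool_pos: [446.8, -232.1, 234.4]
tool_rot: [[0.645, 0.764, -0.0], [0.764, -0.645, -0.001], [-0.001, 0.001, -1.0]]
wrist_force: [0.1, -0.7, -1.3]
opening: 43.8
gripper_force: 15.0
```

drive_tool --pt "-0.015 0.0025 0 0 0 0 -1" --pt "-0.025 0.004 0 0 0 0 -1" --pt "-0.03 0.005 0 0 0 0 -1" --pt "-0.03 0.005 0.01 0 0 0 -1" --pt "-0.03 0.005 0.025 0 0 0 -1" --pt "-0.03 0.005 0.035 0 0 0 -1" --pt "-0.03 0.005 0.035 0 0 0 -1" --pt "-0.03 0.005 0.035 0 0 0 -1"

```text
t: 40.62
tool_pos: [433.7, -254.1, 198.6]
tool_rot: [[0.641, 0.767, -0.001], [0.767, -0.641, 0.001], [0.0, -0.001, -1.0]]
wrist_force: [-0.0, 0.5, -0.7]
opening: 43.5
gripper_force: 15.0
```

```bash
python3 -c "
from h import *
goto(433.5,-255.3,178.5,-40)"
```

```text
t 40.62 at [ 433.7 -254.1  198.6] yaw -39.9 open 43.5 F [-0.   0.5 -0.7] gf 15.0
shift [-1.1  0.6 20.1] turn [-0.09 -0.    0.1 ] j [ 0.8   0.11 -0.38  1.81  0.04  1.23 -0.29]
```

drive_tool --pt "0 0 0.006 0 0 0 -1" --pt "0 0 0.012 0 0 0 -1" --pt "0 0 0.016 0 0 0 -1" --pt "0 0 0.017 0 0 0 -1" --pt "0 0 0.017 0 0 0 -1" --pt "0 0 0.017 0 0 0 -1"

```text
t: 41.12
tool_pos: [433.7, -255.2, 182.3]
tool_rot: [[0.643, 0.766, 0.0], [0.766, -0.643, -0.0], [0.0, 0.0, -1.0]]
wrist_force: [0.0, -0.0, -0.8]
opening: 43.7
gripper_force: 15.0
```

drive_tool --pt "0 0 0 0 0 0 -1" --pt "0 0 0 0 0 0 -1"

```text
t: 41.28
tool_pos: [433.8, -255.2, 182.5]
tool_rot: [[0.643, 0.766, 0.0], [0.766, -0.643, -0.0], [0.0, 0.001, -1.0]]
wrist_force: [0.8, -0.7, -0.9]
opening: 43.8
gripper_force: 15.0
```

drive_tool --pt "0 0 0.001 0 0 0 -1" --pt "0 0 0.002 0 0 0 -1" --pt "0 0 0.003 0 0 0 -1" --pt "0 0 0.0035 0 0 0 -1" --pt "0 0 0.0035 0 0 0 -1"

```text
t: 41.7
tool_pos: [433.5, -255.1, 178.6]
tool_rot: [[0.643, 0.766, -0.0], [0.766, -0.643, 0.0], [-0.0, -0.0, -1.0]]
wrist_force: [0.3, 0.4, -1.3]
opening: 43.3
gripper_force: 15.0
```

drive_tool --pt "0 0 0.0005 0 0 0 -1" --pt "0 0 0.0005 0 0 0 -1" --pt "0 0 0.0005 0 0 0 -1"

```text
t: 41.95
tool_pos: [433.6, -255.1, 178.3]
tool_rot: [[0.643, 0.766, -0.0], [0.766, -0.643, -0.0], [-0.0, 0.0, -1.0]]
wrist_force: [-0.4, -0.6, 0.1]
opening: 43.5
gripper_force: 15.0
```

drive_tool --pt "0 0 0.0003 0 0 0 -1" --pt "0 0 0.0006 0 0 0 -1" --pt "0 0 0.0006 0 0 0 -1"

```text
t: 42.2
tool_pos: [433.7, -255.2, 178.1]
tool_rot: [[0.643, 0.766, 0.0], [0.766, -0.643, -0.0], [-0.0, 0.0, -1.0]]
wrist_force: [-2.0, 1.1, 4.1]
opening: 43.2
gripper_force: 15.0
```

Contact. Release and rise.

drive_tool --pt "0 0 -0.0003 0 0 0 0.2" --pt "0 0 -0.0003 0 0 0 0.6" --pt "0 0 -0.0003 0 0 0 0.8" --pt "0 0 -0.0003 0 0 0 0.8" --pt "0 0 -0.0003 0 0 0 0.8" --pt "0 0 -0.0003 0 0 0 0.8"

```text
t: 42.7
tool_pos: [433.6, -255.1, 177.9]
tool_rot: [[0.643, 0.766, -0.0], [0.766, -0.643, 0.0], [-0.0, -0.0, -1.0]]
wrist_force: [0.7, 0.4, -0.2]
opening: 74.2
gripper_force: 0.0
```

drive_tool --pt "0 0 -0.015 0 0 0 0.8" --pt "0 0 -0.04 0 0 0 0.8" --pt "0 0 -0.07 0 0 0 0.8" --pt "0 0 -0.1 0 0 0 0.8" --pt "0 0 -0.12 0 0 0 0.8" --pt "0 0 -0.12 0 0 0 0.8" --pt "0 0 -0.12 0 0 0 0.8"

```text
t: 43.28
tool_pos: [434.1, -255.3, 298.8]
tool_rot: [[0.643, 0.766, 0.002], [0.766, -0.643, -0.001], [0.0, 0.002, -1.0]]
wrist_force: [0.8, -1.3, -0.3]
opening: 78.2
gripper_force: 0.0
```

drive_tool --pt "0.02 0 0 0 0 0 0.8" --pt "0.06 0 0 0 0 0 0.8" --pt "0.1 0 0 0 0 0 0.8" --pt "0.13 0 0 0 0 0 0.8" --pt "0.15 0 0 0 0 0 0.8" --pt "0.15 0 0 0 0 0 0.8" --pt "0.15 0 0 0 0 0 0.8" --pt "0.15 0 0 0 0 0 0.8"

```text
t: 43.95
tool_pos: [529.3, -141.0, 296.8]
tool_rot: [[0.643, 0.766, -0.002], [0.766, -0.643, 0.0], [-0.001, -0.001, -1.0]]
wrist_force: [-0.1, 0.5, -0.2]
opening: 78.1
gripper_force: 0.0
```

```bash
python3 - <<'E'
from m import *
goto(433.5,-255.3,178,-40)
s=imaging.capture('side');w=imaging.capture('wrist');t=imaging.capture('top')
cv2.imwrite('pics/f.png',np.hstack([cv2.resize(s[50:180,280:410],(390,390)),cv2.resize(t[200:320,360:480],(390,390))])[:,:,::-1])
cv2.imwrite('pics/side9.png',s[:,:,::-1]);cv2.imwrite('pics/fw.png',w[:,:,::-1])
E
```

```text
t 43.95 at [ 529.3 -141.   296.8] yaw -40.02 open 78.1 F [-0.1  0.5 -0.2] gf 0.0
shift [-149.     0.4  119. ] turn [-0.08  0.07 -0.02] j [ 0.62  0.17 -0.5   1.54  0.08  1.45 -0.58]
```

View pics/f.png

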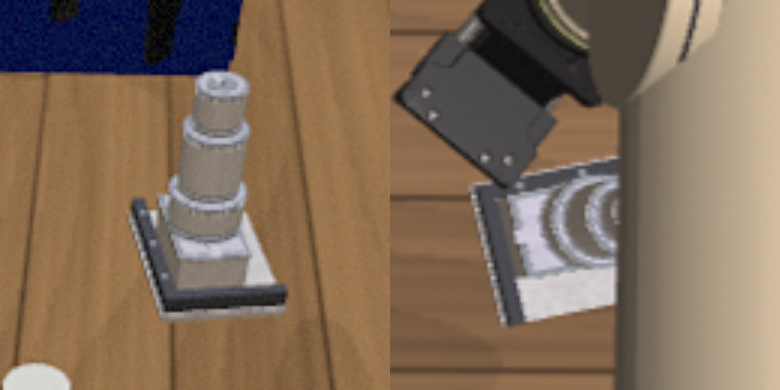

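View pics/side9.png

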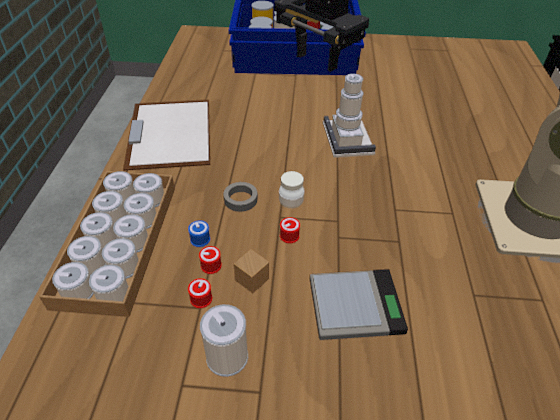

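The final views show the four-tin pile upright and centred, with the meat tin in the corner of the stops. The other goods stand where they were, and the gripper is clear of everything.

```bash
python3 -c "
from cell import sign_off
print(sign_off())"
```

```text
the job is handed in; nothing more can be done
None
```

The job is handed in after about 44 s of the 120 s allowed: the meat tin is home against both stops and the fish, corn and paste tins are piled upright and centred on it. The other goods are where they were.

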